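Rock the plumb angle gauge to its mark on a domed stud

ROBOT

A 6-joint arm with a two-finger parallel gripper is mounted at the origin on a cart in front of the work surface, level with it; the furniture and walls round the work are solid. World frame = base frame: x ahead of the robot, y to its left, z up, the work surface at z = 0. Lengths are in m, angles in rad, forces in N, time in s.
With the tool pointing down it reaches from about 0.35 to 0.975 m from the base axis. Payload 4.9 kg.
Tool frame: the origin (TCP) lies midway between the tips of the shut fingers; the grasp point (between the pads) lies 19 mm behind it (manip.pinch_z is the x of the grasp point in the tool frame, in m); x points along the fingers, y is the direction in which the jaws open and shut, and the axes are right-handed (so a half turn about x gives the same grasp; the last joint's range is limited). The gripper opens to 85 mm and grips with 20 to 120 N. Pads are 22 mm wide; open, the fingers measure 114 mm over their backs; the gripper's body (76 mm by 85 mm) begins 54 mm behind the grasp point. The pads swing forward as they close: fully open they stand 13 mm farther back than shut.
Start: joints at [-1.424, 0.053, 1.613, -0, 1.476, -0.119], TCP at [0.164, -0.603, 0.231] pointing down, gripper open.
Joint ranges: [-3.01, 3.01], [-1.01, 2.22], [0.06, 2.58], [-1.02, 4.17], [0.09, 2.62], [-3.14, 3.14]. Speed limits (rad/s): [2.57, 2.57, 3.14, 3.14, 3.14, 3.14].

INTERFACE

Orientations are given as a unit quaternion [w, x, y, z].
In Python, from plant import sensors, cams, workorder, manip gives the robot as it stands.
- The arm moves only by the tool drive_tool, never from a script. Its argument "series" is a list of rows, each an object of numbers: "x", "y", "z": the shift along the tool's x, y, z in units of 25 mm (1.0 is 25 mm); "ax", "ay", "az": the turn, a rotation vector about the tool's x, y, z in units of 5 degrees (1.0 is 5 degrees). A call has 1 to 5 rows; each row is the pose to reach, as a shift and turn from the pose commanded when the call began, along the tool's axes at that moment; what a row does not reach only later rows make up. A row lasts 1/12 s, in which the tool goes at most 41.7 mm and 7.16 degrees, less where a joint would pass 70% of its speed; a pose out of reach is approached as far as the arm can. A call with a gripper value outside its range is refused whole. "hand" is the opening, from 0 (shut) to 1 (fully open), set as the call begins (left out, the last holds). The fingers move at their own pace and stop on an object; the grip force is fixed at half the most. Time passes only in rows, so rows that repeat a pose let the fingers close. It gives the time, the measured TCP pose, the force and the opening at its end, in the units of the state.
- sensors.state(): the state, without advancing time (a new reading comes with each control period).
- cams.grab_frame(name): name is "scene" or "side" or "wrist"; returns a dict with "img" (420x560x3 uint8, blue, green, red), "camera_matrix" (3x3 intrinsics, pixels), "cam_to_world" (4x4, takes a point from camera to world coordinates). Camera axes: x right, y down, z forward; pixel columns grow to the right and rows downward; lengths in m; the calibration is good to about 2 mm. The wrist camera is an equidistant fisheye: a pixel r from the principal point sees the ray r / f radians off the axis. A picture is of the moment at which its call begins. There is no depth.
- workorder.job_done(): hands the job in, once; it reports no verdict.
The state is a dict: "time": time; "joint_pos": joint angles; "joint_vel": joint speeds; "joint_efforts": joint torques, N m; "tool_pos": TCP position; "tool_rot": TCP orientation; "contact_force": force on the tool from outside, world axes, zero at the start; "ft_torque": the same for the moment, N m; "gripper_width": opening from 0.0 (shut) to 1.0 (fully open).
Only numpy, scipy, OpenCV 4.12 (cv2) and the standard library are available. Lean on these libraries where they do the work, as an engineer would, in place of code of your own. Each camera call takes 0.05 s, during which the arm holds its last target.

TASK

Take the one domed stud out of the stud tray, plant it in the hole of the stud block and let go of it. Then take the plumb angle gauge by its grip, set it down level with the middle of its sole on the stud's crown, and rock it sideways there until the swinging pointer settles between the two prongs of the index fork. Finish while still holding the gauge like that, resting on the stud without bearing down hard; leave the fork, the flat studs and the other things on the bench alone.

Things in the scene. Friction and masses are not known exactly. Their poses are not given: they have to be found in the camera images.
- stud_tray: Dark wooden tray 56 x 180 x 22 mm, fixed to the bench; origin at the centre of its underside, z up, y along its length. In its top are three pockets of 14 mm diameter in a row along y at -60, 0 and +60 mm, each holding one brass stud upright.
- domed_stud: Brass stud, the tall one with a domed top (which pocket it is in varies). Head: cylinder 22 mm in diameter and 20 mm high with a dome 6 mm higher on top (radius of the dome's sphere 13 mm); below the head a shank 10 mm in diameter, 14 mm long. Origin on the axis at the underside of the head, z up along the axis; while in the tray or block the underside of its head rests on the top face. 50 g.
- stud_crown (a point): Top of the domed stud's dome, 26 mm above its origin.
- flat_stud_1: Brass stud of the same shank and head diameter, but the head is flat and only 12 mm high. Stays in its pocket. Origin at the underside of the head.
- flat_stud_2: A second flat stud like flat_stud_1.
- stud_block: Light wooden block 90 x 90 x 40 mm fixed to the bench; origin at the centre of its underside, z up. One blind hole in the middle of its top.
- block_hole (a point): Centre of the mouth of the block's hole, in its top face (40 mm above the bench): hole 16 mm in diameter, 22 mm deep, edge chamfered 2 mm.
- gauge: Plumb angle gauge, loose, about 0.4 kg, at the start standing upright on the bench. Origin at the centre of its flat sole; z up, x out of the back, y along the sole; the dial faces -x (the robot, at yaw 0). Steel sole bar 40 (x) x 100 (y) x 14 mm; above it a white dial plate 90 mm wide to z = 130 mm; on top a dark wooden grip block 16 (x) x 30 (y) mm from z = 130 to 170 mm, centred on x = y = 0. Pivot of pointer and fork at z = 118 mm.
- pointer (a joint): Angle of the swinging pointer in the gauge, rad, about the gauge's x axis; the pointer is a damped pendulum that hangs plumb (settles in about 1 s), so it reads 0 with the gauge upright and -a when the gauge is turned by +a about its x axis.
- pointer_tip (a point): Tip of the brass pointer (a bar with a round bob), 75 mm from the pivot.
- index (a joint): Angle of the index fork in the gauge, rad, about the gauge's x axis, same zero and sense as the pointer: the pointer is on the mark when both angles are equal. Held by friction; differs from start to start (0.18 to 0.36).
- mark (a point): Middle between the two prongs of the index fork (dark steel, each 4 mm wide, with an 8 mm gap between them), 75 mm from the pivot, in the plane of the pointer: here the pointer tip must stand.
- sanding_block: Bystander: cork sanding block 46 x 90 x 27 mm.
- spool_clamp: Bystander: upright wooden spool clamp, 35 mm in diameter, 68 mm high.
- finger_plane: Bystander: small brass finger plane 29 x 60 x 31 mm.

How it is judged:
On the way, in this order (a step that is already met when the one before it is completed fails the run):
1. the domed stud stands in the block's hole, head down on the block, and is released (horizontal distance between domed_stud and block_hole below 0.006 m and z of domed_stud in the frame of stud_block below 0.0425 m and angle between domed_stud's own z axis and vertical below 0.15 rad and contact force between the fingers and domed_stud below 0.1 N), for 0.2 s.
2. the gauge stands level (within 5 degrees) on the stud's crown by the middle of its sole (horizontal distance between domed_stud and block_hole below 0.006 m and z of domed_stud in the frame of stud_block below 0.0425 m and angle between domed_stud's own z axis and vertical below 0.15 rad and contact force between gauge and domed_stud above 0.3 N and contact force between gauge and stud_block below 0.1 N and y of stud_crown in the frame of gauge between -0.018 and 0.018 m and x of stud_crown in the frame of gauge between -0.015 and 0.015 m and angle between gauge's own z axis and vertical below 0.09 rad), for 0.2 s.
At the end, for the whole second after the job is handed in: Domed stud seated upright in the hole (6 mm, head within 2.5 mm). Gauge held still in the fingers, touching the crown with 0.3 to 25 N within 18 mm along and 15 mm across of mid-sole, off the block, under 8 degrees fore or aft; pointer still, tip within 4 mm of the fork's middle (all of step 1 and contact force between gauge and domed_stud between 0.3 and 25 N and contact force between gauge and stud_block below 0.1 N and y of stud_crown in the frame of gauge between -0.018 and 0.018 m and x of stud_crown in the frame of gauge between -0.015 and 0.015 m and distance between pointer_tip and mark below 0.004 m and velocity of joint pointer between -0.15 and 0.15 rad/s and contact force between the fingers and gauge above 1 N and angle between gauge's own x axis and vertical between 1.42 and 1.72 rad and linear speed of gauge below 0.02 m/s); the arm keeps its last pose, push and grip.
It fails at once if a flat stud is pulled out or shifted by more than 10 mm (distance of any of flat_stud_1, flat_stud_2 from where it was at the start of the episode above 0.01 m).
It fails at once if a bystander is shifted by more than 30 mm (distance of any of sanding_block, spool_clamp, finger_plane from where it was at the start of the episode above 0.03 m).
It fails at once if the index fork is turned by hand (value of joint index below 0.14 rad or value of joint index above 0.4 rad or velocity of joint index above 0.1 rad/s or velocity of joint index below -0.1 rad/s).
It also fails if it takes over 58 s, if anything falls off the work surface, if the arm or the gripper's body presses on something with over 40 N, if the wrist force passes 120 N, or if a joint passes its speed limit or range.

## Working session

There is one attempt and no reset: what is moved stays moved. The work goes in short steps, Python scripts to look and compute and a tool call to move; the robot and the scene stay as the last step left them, time stands still between calls to the robot, and variables do not carry over. Pictures are saved under pics/ and viewed, and the job is handed in when it is done.

Besides the shell and the picture viewer there is one more tool, called after "Call:" as name([rows], argument=value, ...), one row to a line, values as JSON. drive_tool: Moves the arm, as the interface text tells. Its arguments: {"type":"object","properties":{"series":{"type":"array","items":{"type":"object","properties":{"x":{"type":"number"},"y":{"type":"number"},"z":{"type":"number"},"ax":{"type":"number"},"ay":{"type":"number"},"az":{"type":"number"}}}},"hand":{"type":"number"}},"required":["series"]}

```bash
ls; mkdir -p pics
python3 - <<'E'
from plant import sensors, cams, workorder, manip
import cv2
print(sensors.state()); print(manip.pinch_z,[a for a in dir(manip) if a[0]!='_'])
for n in ["scene","side","wrist"]:
    f=cams.grab_frame(n); cv2.imwrite(f"pics/{n}0.png",f["img"]); print(n,f["camera_matrix"],f["cam_to_world"])
E
```

```text
pics
{'time': 0.0, 'joint_pos': array([-1.42400352e+00,  5.33825416e-02,  1.61427689e+00, -5.31688987e-06,
        1.47598001e+00, -1.18973539e-01]), 'joint_vel': array([ 0.00028336,  0.00114499,  0.00027129,  0.00023004, -0.00027992,
       -0.00068487]), 'joint_efforts': array([-4.09588138e-04, -3.93684626e+01, -3.70178068e+01, -2.85191772e-04,
        6.89215609e-03,  1.06054387e-06]), 'tool_pos': array([ 0.16408048, -0.60244488,  0.2300573 ]), 'tool_rot': array([-0.09296288, -0.70086061, -0.09440999,  0.70088448]), 'contact_force': array([ 0.19356211,  0.87879224, -0.20862005]), 'ft_torque': array([ 0.01274635, -0.03655626,  0.00152097]), 'gripper_width': 1.001874608012919}
-0.0187 ['IKError', 'pinch_z']
scene [[457.16091179   0.         280.65353284]
 [  0.         457.16091179 213.12035354]
 [  0.           0.           1.        ]] [[ 0.87675286 -0.36789804  0.30976679  0.16915426]
 [-0.48091639 -0.66409995  0.57244273 -0.70173774]
 [-0.00488445 -0.65086272 -0.75917973  1.00323546]
 [ 0.          0.          0.          1.        ]]
side [[530.21809366   0.         284.12051778]
 [  0.         530.21809366 208.69455993]
 [  0.           0.           1.        ]] [[-0.88948152 -0.18751355  0.41672688 -0.03520145]
 [-0.45677411  0.33805593 -0.82284604  1.08770666]
 [ 0.01341779 -0.92225639 -0.38634584  0.64878865]
 [ 0.          0.          0.          1.        ]]
wrist [[325.1922621    0.         283.26882874]
 [  0.         325.1922621  209.56628303]
 [  0.           0.           1.        ]] [[ 0.26296285 -0.92938471 -0.25902626  0.2309209 ]
 [-0.96480432 -0.25380268 -0.06882454 -0.58552559]
 [-0.00177708  0.26800796 -0.96341506  0.37222266]
 [ 0.          0.          0.          1.        ]]
```

View pics/scene0.png

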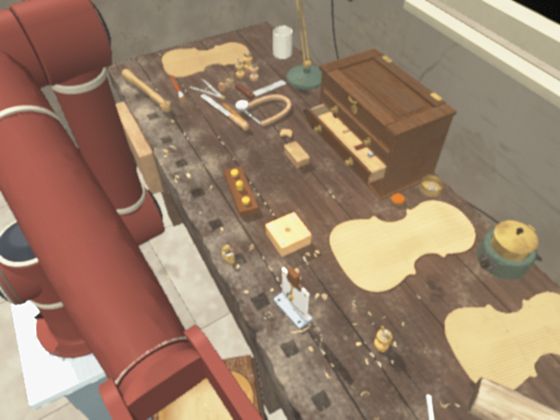

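View pics/side0.png

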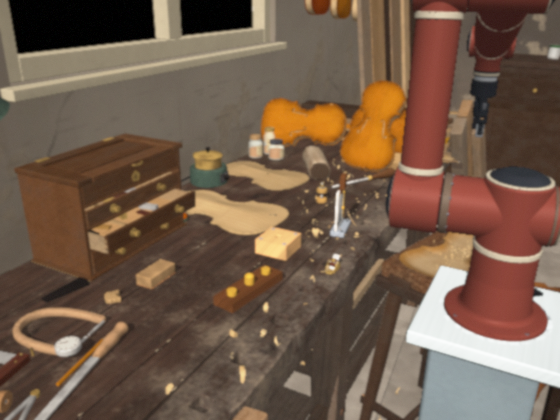

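View pics/wrist0.png

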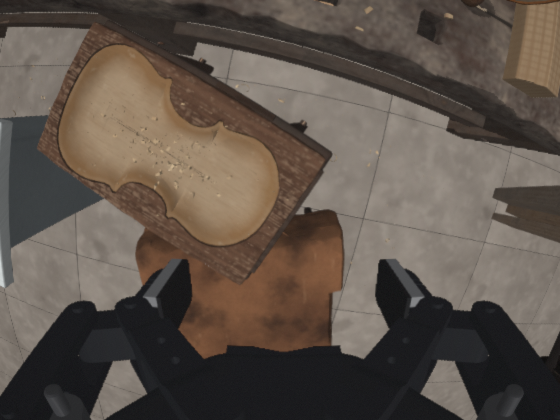

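Run:
```python
import cv2
a=cv2.imread("pics/scene0.png");b=cv2.imread("pics/side0.png")
cv2.imwrite("pics/c1.png",cv2.resize(a[155:275,210:330],None,fx=5,fy=5,interpolation=cv2.INTER_CUBIC))
cv2.imwrite("pics/c2.png",cv2.resize(a[250:370,250:410],None,fx=5,fy=5,interpolation=cv2.INTER_CUBIC))
cv2.imwrite("pics/c3.png",cv2.resize(b[210:320,200:360],None,fx=5,fy=5,interpolation=cv2.INTER_CUBIC))
cv2.imwrite("pics/c4.png",cv2.resize(b[160:280,270:390],None,fx=5,fy=5,interpolation=cv2.INTER_CUBIC))
```

```text
(no output)
```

View pics/c1.png

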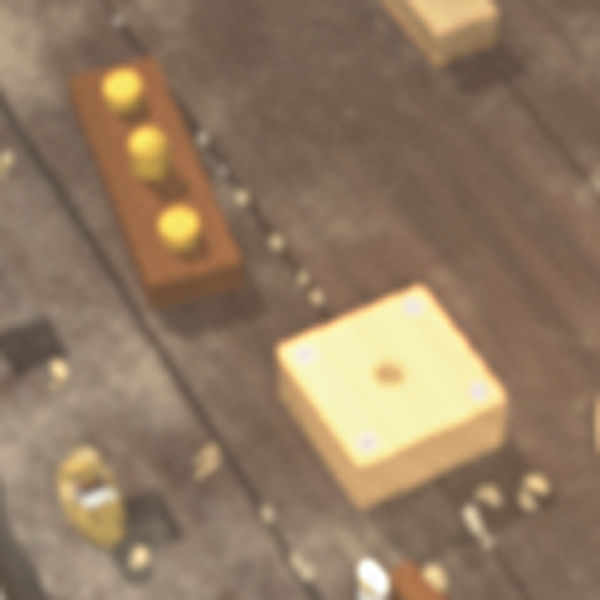

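View pics/c2.png

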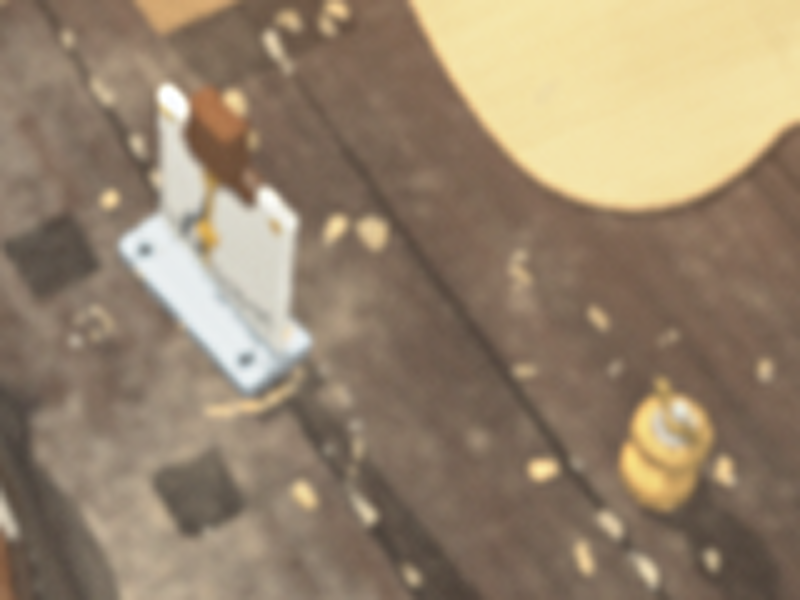

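View pics/c3.png

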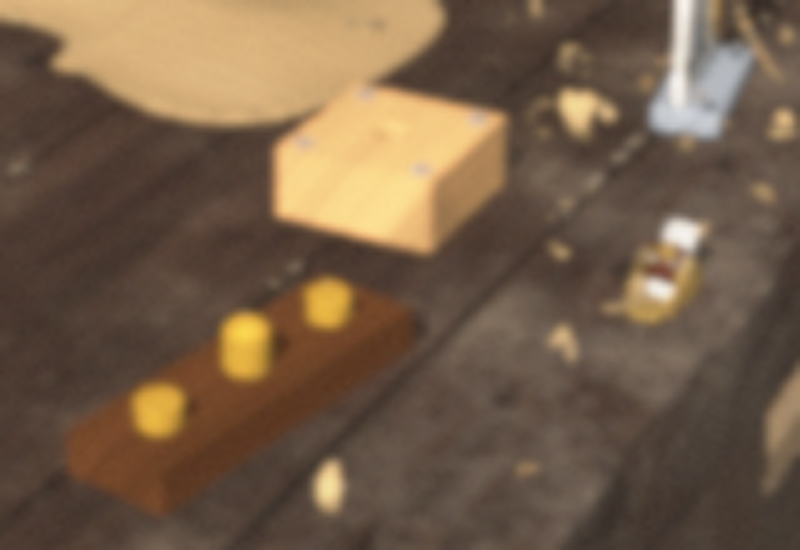

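View pics/c4.png

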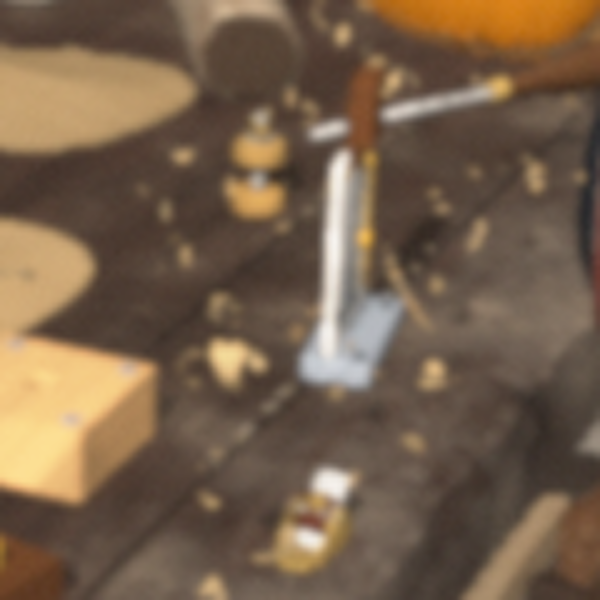

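```bash
cat > h.py <<'E'
import numpy as np, cv2
from plant import sensors, cams
CAM={}
def setcams():
    import pickle,os
    if os.path.exists("cams.pkl"): CAM.update(pickle.load(open("cams.pkl","rb")));return
    for n in ["scene","side"]:
        f=cams.grab_frame(n); CAM[n]=(f["camera_matrix"],f["cam_to_world"])
    pickle.dump(CAM,open("cams.pkl","wb"))
setcams()
def ray(n,uv,cam=None):
    K,T=cam or CAM[n]
    u,v=uv; d=np.array([(u-K[0,2])/K[0,0],(v-K[1,2])/K[1,1],1.])
    if n=="wrist":
        r=np.hypot(d[0],d[1]); d=np.array([d[0]/r*np.sin(r),d[1]/r*np.sin(r),np.cos(r)]) if r>1e-9 else np.array([0,0,1.])
    return T[:3,3],T[:3,:3]@d
def onz(n,uv,z,cam=None):
    o,d=ray(n,uv,cam); return o+d*(z-o[2])/d[2]
def proj(n,p,cam=None):
    K,T=cam or CAM[n]; q=T[:3,:3].T@(np.asarray(p)-T[:3,3])
    if n=="wrist":
        r=np.hypot(q[0],q[1]); th=np.arctan2(r,q[2]); return np.array([K[0,0]*q[0]/r*th+K[0,2],K[1,1]*q[1]/r*th+K[1,2]])
    return np.array([K[0,0]*q[0]/q[2]+K[0,2],K[1,1]*q[1]/q[2]+K[1,2]])
E
python3 - <<'E'
from h import *
np.set_printoptions(precision=4,suppress=True)
c=lambda p,o:(p[0]/5+o[0],p[1]/5+o[1])
A=(210,155);B=(250,250);C=(200,210)
print("hole",onz("scene",c((390,373),A),.04),onz("side",c((392,128),C),.04))
for p in [(280,350),(418,284),(508,400),(362,468)]: print("blk sc",onz("scene",c(p,A),.04))
for p in [(274,150),(362,88),(508,125),(434,185)]: print("blk sd",onz("side",c(p,C),.04))
for p in [(72,78),(152,56),(243,263),(150,292)]: print("tray sc",onz("scene",c(p,A),.022))
for p in [(68,435),(295,280),(415,318),(165,482)]: print("tray sd",onz("side",c(p,C),.022))
print("flat/dome sc",onz("scene",c((122,88),A),.034),onz("scene",c((147,140),A),.045),onz("scene",c((180,225),A),.034))
print("flat/dome sd",onz("side",c((159,395),C),.034),onz("side",c((246,322),C),.042),onz("side",c((328,290),C),.034))
for p in [(120,242),(250,392),(312,348),(180,205)]: print("sole sc",onz("scene",c(p,B),.014))
E
```

```text
hole [ 0.5514 -0.0362  0.04  ] [ 0.5504 -0.0374  0.04  ]
blk sc [0.5069 0.0066 0.04  ]
blk sc [0.596  0.0114 0.04  ]
blk sc [ 0.5974 -0.0827  0.04  ]
blk sc [ 0.5077 -0.0843  0.04  ]
blk sd [0.5919 0.0155 0.04  ]
blk sd [ 0.5884 -0.0742  0.04  ]
blk sd [ 0.4981 -0.0704  0.04  ]
blk sd [0.5007 0.0114 0.04  ]
tray sc [0.501 0.273 0.022]
tray sc [0.5525 0.2667 0.022 ]
tray sc [0.5244 0.0869 0.022 ]
tray sc [0.4685 0.0929 0.022 ]
tray sd [0.5477 0.2711 0.022 ]
tray sd [0.5297 0.1029 0.022 ]
tray sd [0.4615 0.1079 0.022 ]
tray sd [0.4908 0.2823 0.022 ]
flat/dome sc [0.5199 0.2384 0.034 ] [0.5103 0.1812 0.045 ] [0.5016 0.1206 0.034 ]
flat/dome sd [0.5198 0.2407 0.034 ] [0.5118 0.1792 0.042 ] [0.5004 0.1227 0.034 ]
sole sc [ 0.4257 -0.1899  0.014 ]
sole sc [ 0.4413 -0.2897  0.014 ]
sole sc [ 0.4785 -0.2844  0.014 ]
sole sc [ 0.4617 -0.1859  0.014 ]
```

```bash
cat >> h.py <<'E'
from scipy.spatial.transform import Rotation as R
np.set_printoptions(precision=4,suppress=True)
def rot(q): return R.from_quat([q[1],q[2],q[3],q[0]]).as_matrix()
def plan(tp,Rt=None,s=None):
    "target tcp pos tp and rotation Rt -> units"
    s=s or sensors.state(); M=rot(s["tool_rot"]); d=M.T@(np.asarray(tp)-s["tool_pos"])/0.025
    rv=np.zeros(3) if Rt is None else np.degrees(R.from_matrix(M.T@Rt).as_rotvec())/5
    return d,rv
def show(s=None):
    s=s or sensors.state()
    print("t %.2f"%s["time"],"pos",s["tool_pos"],"F",s["contact_force"],"T",s["ft_torque"],"w %.3f"%s["gripper_width"],"j",s["joint_pos"]); print(rot(s["tool_rot"]))
def mk(ydir,down=(0,0,-1)):
    x=np.array(down,float);x/=np.linalg.norm(x); y=np.array(ydir,float); y-=x*(x@y); y/=np.linalg.norm(y)
    return np.stack([x,y,np.cross(x,y)],1)
E
python3 - <<'E'
from h import *
show()
print(plan((.45,-.25,.27)),plan((.5107,.18,.14)))
print(plan((.5107,.18,.14),mk((1,-.13,0))),plan((.5107,.18,.14),mk((-1,.13,0))))
E
```

```text
t 0.25 pos [ 0.1641 -0.6027  0.2307] F [ 0.6446  0.7866 -0.3106] T [ 0.0016  0.0338 -0.0122] w 0.997 j [-1.424   0.053   1.6136  0.      1.476  -0.119 ]
[[-0.0001  0.2627 -0.9649]
 [ 0.001  -0.9649 -0.2627]
 [-1.     -0.001  -0.0001]]
(array([ -1.5592, -10.6123, -14.7404]), array([0., 0., 0.])) (array([  3.6579, -26.5654, -21.6002]), array([0., 0., 0.]))
(array([  3.6579, -26.5654, -21.6002]), array([-13.473 ,  -0.0082,   0.0092])) (array([  3.6579, -26.5654, -21.6002]), array([22.527 ,  0.0103,  0.0092]))
```

Call:
drive_tool([
  {"x": -1.6, "y": -10.6, "z": -14.7, "ax": -7},
  {"x": -1.6, "y": -10.6, "z": -14.7, "ax": -7},
  {"x": -1.6, "y": -10.6, "z": -14.7, "ax": -7},
  {"x": -1.6, "y": -10.6, "z": -14.7, "ax": -7},
  {"x": -1.6, "y": -10.6, "z": -14.7, "ax": -7},
])

```text
schema error: expected keys x, y, z, ax, ay, az
```

Run:
```python
from h import *
show()
print(plan((.5107,.18,.22),mk((1,-.13,0))))
```

```text
t 0.25 pos [ 0.1641 -0.6027  0.2307] F [ 0.6446  0.7866 -0.3106] T [ 0.0016  0.0338 -0.0122] w 0.997 j [-1.424   0.053   1.6136  0.      1.476  -0.119 ]
[[-0.0001  0.2627 -0.9649]
 [ 0.001  -0.9649 -0.2627]
 [-1.     -0.001  -0.0001]]
(array([  0.4579, -26.5686, -21.6007]), array([-13.473 ,  -0.0082,   0.0092]))
```

Call:
drive_tool([
  {"x": -1.6, "y": -10.6, "z": -14.7, "ax": -7, "ay": 0, "az": 0},
  {"x": -1.6, "y": -10.6, "z": -14.7, "ax": -7, "ay": 0, "az": 0},
  {"x": -1.6, "y": -10.6, "z": -14.7, "ax": -7, "ay": 0, "az": 0},
  {"x": -1.6, "y": -10.6, "z": -14.7, "ax": -7, "ay": 0, "az": 0},
  {"x": -1.6, "y": -10.6, "z": -14.7, "ax": -7, "ay": 0, "az": 0},
])

```text
time: 0.67
tool_pos: [0.2954, -0.4401, 0.2496]
tool_rot: [0.302, 0.64, 0.302, -0.639]
contact_force: [0.2, -0.6, 0.1]
gripper_width: 1.001
```

Run:
```python
from h import *
show()
print(plan((.45,-.2,.25),mk((1,-.13,0))))
print(plan((.5107,.18,.22),mk((1,-.13,0))))
```

```text
t 0.67 pos [ 0.2954 -0.4401  0.2496] F [ 0.2172 -0.6206  0.0664] T [ 0.0315 -0.0149 -0.0472] w 1.001 j [-1.1201 -0.1868  1.8105  0.0002  1.5179 -0.4312]
[[ 0.0002  0.7719 -0.6357]
 [ 0.0001 -0.6357 -0.7719]
 [-1.      0.0001 -0.0002]]
(array([ -0.0124,  -1.3323, -11.3428]), array([-6.4134, -0.0016, -0.0013]))
(array([  1.1892,  -9.1213, -24.6192]), array([-6.4134, -0.0016, -0.0013]))
```

Call:
drive_tool([
  {"x": 0, "y": -2.5, "z": -13.4, "ax": -5, "ay": 0, "az": 0},
  {"x": 0, "y": -2.5, "z": -13.4, "ax": -5, "ay": 0, "az": 0},
  {"x": 0, "y": -2.5, "z": -13.4, "ax": -5, "ay": 0, "az": 0},
  {"x": 0, "y": -2.5, "z": -13.4, "ax": -5, "ay": 0, "az": 0},
  {"x": 0, "y": -2.5, "z": -13.4, "ax": -5, "ay": 0, "az": 0},
])

```text
time: 1.08
tool_pos: [0.3969, -0.258, 0.2497]
tool_rot: [0.432, 0.56, 0.432, -0.56]
contact_force: [1.4, -0.5, -0.2]
gripper_width: 0.997
```

Run:
```python
from h import *
show()
f=cams.grab_frame("wrist"); cv2.imwrite("pics/w1.png",f["img"]); import pickle; pickle.dump((f["camera_matrix"],f["cam_to_world"]),open("w1.pkl","wb"))
print(plan((.5107,.18,.22),mk((1,-.13,0))))
```

```text
t 1.08 pos [ 0.3969 -0.258   0.2497] F [ 1.4332 -0.4514 -0.1536] T [0.0189 0.044  0.0559] w 0.997 j [-0.7338 -0.3344  1.9312  0.0001  1.5441 -0.4778]
[[ 0.0006  0.9674 -0.2533]
 [-0.0004 -0.2533 -0.9674]
 [-1.      0.0007  0.0003]]
(array([  1.2857,   0.005 , -17.8348]), array([-1.39  , -0.0601, -0.0273]))
```

View pics/w1.png

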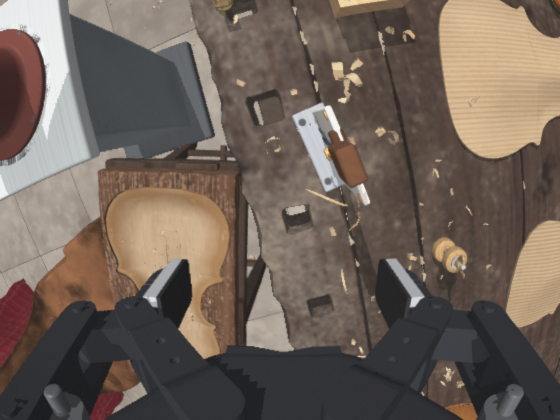

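Call:
drive_tool([
  {"x": 0, "y": 0, "z": -17, "ax": -1.4, "ay": 0, "az": 0},
  {"x": 0, "y": 0, "z": -17, "ax": -1.4, "ay": 0, "az": 0},
  {"x": 0, "y": 0, "z": -17, "ax": -1.4, "ay": 0, "az": 0},
  {"x": 0, "y": 0, "z": -17, "ax": -1.4, "ay": 0, "az": 0},
  {"x": 0, "y": 0, "z": -17, "ax": -1.4, "ay": 0, "az": 0},
])

```text
time: 1.55
tool_pos: [0.4495, -0.0567, 0.2498]
tool_rot: [0.465, 0.533, 0.465, -0.533]
contact_force: [1.4, -0.4, 0.4]
gripper_width: 0.996
```

Call:
drive_tool([
  {"x": 1, "y": 0, "z": -8.6, "ax": 0, "ay": 0, "az": 0},
  {"x": 1, "y": 0, "z": -8.6, "ax": 0, "ay": 0, "az": 0},
  {"x": 1, "y": 0, "z": -8.6, "ax": 0, "ay": 0, "az": 0},
  {"x": 1, "y": 0, "z": -8.6, "ax": 0, "ay": 0, "az": 0},
  {"x": 1, "y": 0, "z": -8.6, "ax": 0, "ay": 0, "az": 0},
])

```text
time: 1.97
tool_pos: [0.4773, 0.1486, 0.2255]
tool_rot: [0.465, 0.533, 0.465, -0.533]
contact_force: [0.9, -0.5, 1.0]
gripper_width: 1.001
```

```bash
cat >> h.py <<'E'
def wshot(name):
    import pickle
    f=cams.grab_frame("wrist"); cv2.imwrite(f"pics/{name}.png",f["img"]); pickle.dump((f["camera_matrix"],f["cam_to_world"]),open(f"{name}.pkl","wb"))
def wl(name):
    import pickle; return pickle.load(open(f"{name}.pkl","rb"))
E
python3 - <<'E'
from h import *
show(); wshot("w2")
print(plan((.5107,.18,.14),mk((1,-.13,0))))
E
```

```text
t 1.97 pos [0.4773 0.1486 0.2255] F [ 0.8927 -0.4998  1.0429] T [-0.0184 -0.0949  0.0523] w 1.001 j [ 0.1529 -0.2503  1.9044 -0.0002  1.4868  0.2884]
[[ 0.0007  0.9908 -0.135 ]
 [-0.0001 -0.135  -0.9908]
 [-1.      0.0007 -0.    ]]
(array([ 3.3732,  1.2221, -1.1598]), array([-0.0028, -0.0594,  0.0212]))
```

View pics/w2.png

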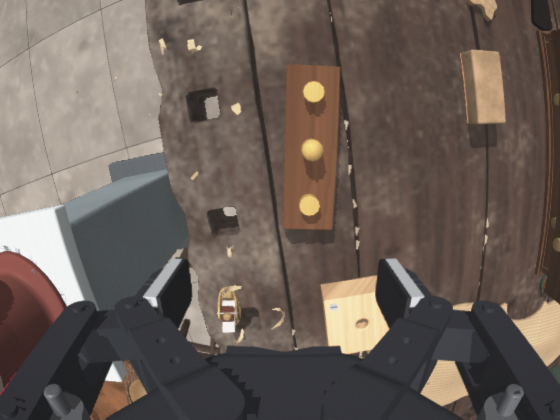

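Run:
```python
from h import *
a=cv2.imread("pics/w2.png")
x=cv2.resize(a[60:240,260:390],None,fx=3.3,fy=3.3,interpolation=cv2.INTER_CUBIC); y=cv2.resize(a[270:350,315:395],None,fx=4,fy=4)
c=np.zeros((600,429+320,3),np.uint8); c[:x.shape[0],:429]=x[:600]; c[:320,429:]=y; cv2.imwrite("pics/c5.png",c)
cam=wl("w2")
print(onz("wrist",(312,149.5),.042,cam),onz("wrist",(362,323),.04,cam))
h=cv2.cvtColor(a,cv2.COLOR_BGR2HSV); m=cv2.inRange(h,(18,130,120),(32,255,255)); m[:,:295]=0;m[:,330:]=0;m[:70]=0;m[225:]=0
n,l,s,ce=cv2.connectedComponentsWithStats(m); print(s,ce)
for p,z in zip(ce[1:],[.034]*9): print(onz("wrist",p,z,cam))
```

```text
[0.5127 0.1834 0.042 ] [ 0.5529 -0.0334  0.04  ]
[[     0      0    560    420 235200]] [[279.5 209.5]]
```

View pics/c5.png

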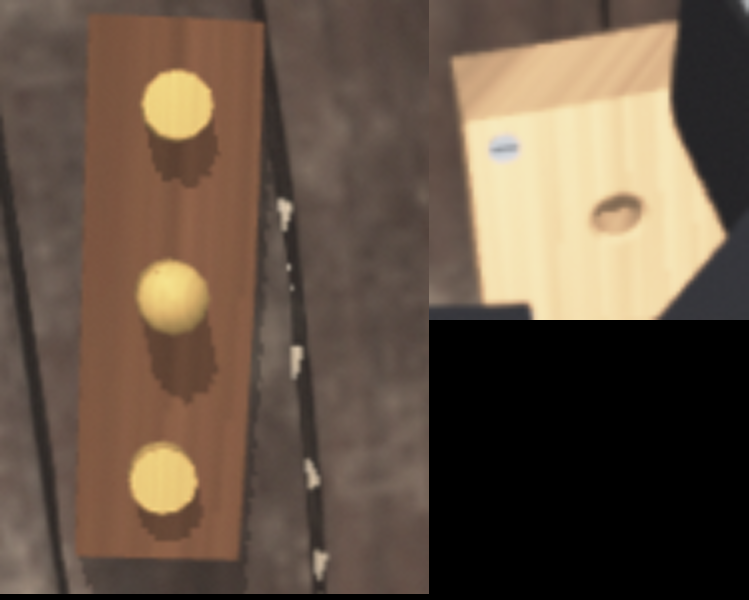

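Call:
drive_tool([
  {"x": 2, "y": 1.2, "z": -1.2, "ax": 0, "ay": 0, "az": 0},
  {"x": 4.4, "y": 1.2, "z": -1.2, "ax": 0, "ay": 0, "az": 0},
  {"x": 4.4, "y": 1.2, "z": -1.2, "ax": 0, "ay": 0, "az": 0},
  {"x": 4.4, "y": 1.2, "z": -1.2, "ax": 0, "ay": 0, "az": 0},
], hand=0.7)

```text
time: 2.35
tool_pos: [0.506, 0.1717, 0.1065]
tool_rot: [-0.462, -0.528, -0.468, 0.537]
contact_force: [-2.1, -0.4, -1.4]
gripper_width: 0.7
```

Run:
```python
from h import *
show(); wshot("w3"); cam=wl("w3")
s=sensors.state(); print(proj("wrist",s["tool_pos"],cam), proj("wrist",(.512,.182,.042),cam), onz("wrist",(312,150),.042,wl("w2")))
print(plan((.512,.182,.025),mk((1,-.13,0))))
```

```text
t 2.35 pos [0.506  0.1717 0.1065] F [-2.1352 -0.3687 -1.4204] T [-0.0412  0.0744 -0.0366] w 0.700 j [ 0.1878 -0.0415  1.9238  0.0001  1.2748  0.3225]
[[-0.0153  0.9908 -0.1342]
 [-0.0029 -0.1343 -0.9909]
 [-0.9999 -0.0148  0.0049]]
[284.0956 268.8701] [289.6123 207.6618] [0.5126 0.1829 0.042 ]
(array([ 3.4176,  0.1482, -0.4444]), array([-0.0662,  0.0402,  0.118 ]))
```

View pics/w3.png

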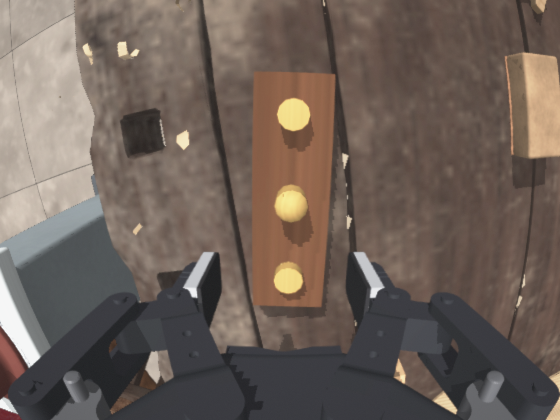

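Run:
```python
from h import *
cam=wl("w3")
print([onz("wrist",p,z,cam) for p,z in [((291.5,205),.043),((294,114),.034),((288,278),.034)]])
show()
for p in [(.512,.183,.025)]: print(plan(p,mk((1,-.13,0))))
```

```text
[array([0.5135, 0.1839, 0.043 ]), array([0.5228, 0.242 , 0.034 ]), array([0.5037, 0.1264, 0.034 ])]
t 2.40 pos [0.5077 0.1717 0.1105] F [-0.0853  0.6046 -0.2564] T [ 0.0241  0.0195 -0.0084] w 0.703 j [ 0.1872 -0.0455  1.9204 -0.0001  1.2775  0.3223]
[[-0.0107  0.9908 -0.1346]
 [-0.0021 -0.1346 -0.9909]
 [-0.9999 -0.0103  0.0035]]
(array([ 3.4175,  0.1428, -0.484 ]), array([-0.0662,  0.0402,  0.118 ]))
```

Call:
drive_tool([
  {"x": 1, "y": 0.1, "z": -0.5, "ax": -0.07, "ay": 0, "az": 0},
  {"x": 2, "y": 0.1, "z": -0.5, "ax": -0.07, "ay": 0, "az": 0},
  {"x": 2, "y": 0.1, "z": -0.5, "ax": -0.07, "ay": 0, "az": 0},
  {"x": 2, "y": 0.1, "z": -0.5, "ax": -0.07, "ay": 0, "az": 0},
])

```text
time: 2.73
tool_pos: [0.5156, 0.184, 0.0668]
tool_rot: [-0.467, -0.531, -0.466, 0.531]
contact_force: [0.7, -0.6, 0.8]
gripper_width: 0.698
```

Run:
```python
from h import *
show(); wshot("w4"); cam=wl("w4")
s=sensors.state(); print(proj("wrist",s["tool_pos"],cam), proj("wrist",(.5125,.183,.042),cam))
print(plan((.5125,.183,.025),mk((1,-.13,0))))
```

```text
t 2.73 pos [0.5156 0.184  0.0668] F [ 0.7209 -0.6252  0.8434] T [ 0.0363  0.0172 -0.014 ] w 0.698 j [ 0.2068  0.0308  1.9252 -0.0001  1.1856  0.3367]
[[ 0.      0.9916 -0.1295]
 [-0.0001 -0.1295 -0.9916]
 [-1.      0.      0.0001]]
[282.7784 266.0292] [275.6506 248.4518]
(array([ 1.7235, -0.1632,  0.0681]), array([-0.0086, -0.0089, -0.0311]))
```

View pics/w4.png

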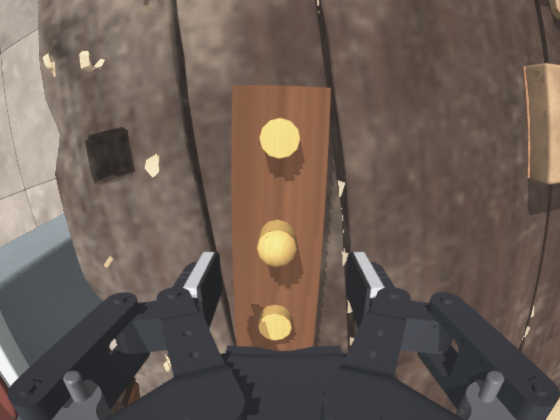

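Call:
drive_tool([
  {"x": 0.8, "y": -0.1, "z": 0.03, "ax": 0, "ay": 0, "az": 0},
  {"x": 1.65, "y": -0.1, "z": 0.03, "ax": 0, "ay": 0, "az": 0},
  {"x": 1.65, "y": -0.1, "z": 0.03, "ax": 0, "ay": 0, "az": 0},
  {"x": 1.65, "y": -0.1, "z": 0.03, "ax": 0, "ay": 0, "az": 0},
])

```text
time: 3.12
tool_pos: [0.5134, 0.1837, 0.0258]
tool_rot: [0.467, 0.532, 0.466, -0.531]
contact_force: [1.1, 0.1, 0.4]
gripper_width: 0.7
```

Run:
```python
from h import *
show(); wshot("w5")
```

```text
t 3.12 pos [0.5134 0.1837 0.0258] F [1.1472 0.111  0.3991] T [ 0.0025 -0.0234  0.0356] w 0.700 j [ 0.2072  0.0859  1.9468 -0.      1.1079  0.3372]
[[ 0.0009  0.9916 -0.1296]
 [ 0.0002 -0.1296 -0.9916]
 [-1.      0.0009 -0.0003]]
```

View pics/w5.png

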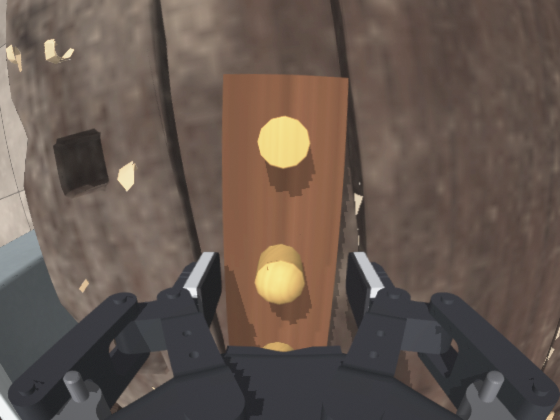

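Well centred between the fingers (stud at 281,280; finger midpoint x≈283). Close.

Call:
drive_tool([
  {"x": 0, "y": 0, "z": 0, "ax": 0, "ay": 0, "az": 0},
  {"x": 0, "y": 0, "z": 0, "ax": 0, "ay": 0, "az": 0},
  {"x": 0, "y": 0, "z": 0, "ax": 0, "ay": 0, "az": 0},
  {"x": 0, "y": 0, "z": 0, "ax": 0, "ay": 0, "az": 0},
  {"x": 0, "y": 0, "z": 0, "ax": 0, "ay": 0, "az": 0},
], hand=0)

```text
time: 3.58
tool_pos: [0.5138, 0.1842, 0.026]
tool_rot: [0.467, 0.532, 0.466, -0.531]
contact_force: [-2.4, -0.1, 6.3]
gripper_width: 0.23
```

Call:
drive_tool([
  {"x": 0, "y": 0, "z": 0, "ax": 0, "ay": 0, "az": 0},
  {"x": 0, "y": 0, "z": 0, "ax": 0, "ay": 0, "az": 0},
  {"x": 0, "y": 0, "z": 0, "ax": 0, "ay": 0, "az": 0},
  {"x": 0, "y": 0, "z": 0, "ax": 0, "ay": 0, "az": 0},
  {"x": 0, "y": 0, "z": 0, "ax": 0, "ay": 0, "az": 0},
])

```text
time: 4.0
tool_pos: [0.5138, 0.1842, 0.026]
tool_rot: [0.467, 0.532, 0.466, -0.531]
contact_force: [-1.5, -0.7, 6.0]
gripper_width: 0.234
```

Run:
```python
from h import *
show(); wshot("w6")
```

```text
t 4.00 pos [0.5138 0.1842 0.026 ] F [-1.55   -0.6954  6.0324] T [-0.0641  0.3504 -0.0024] w 0.234 j [ 0.2078  0.0864  1.9459 -0.0001  1.1076  0.3373]
[[ 0.0016  0.9916 -0.129 ]
 [ 0.0003 -0.129  -0.9916]
 [-1.      0.0016 -0.0005]]
```

View pics/w6.png

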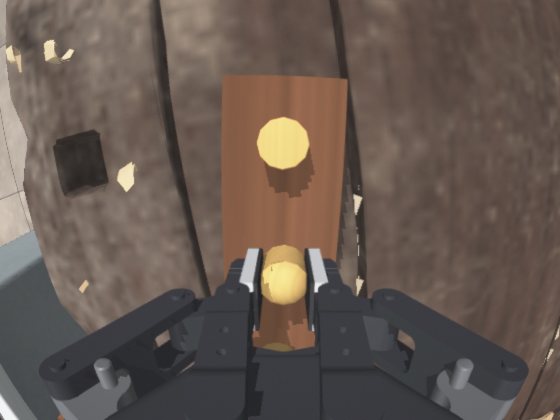

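Call:
drive_tool([
  {"x": -0.8, "y": 0, "z": 0, "ax": 0, "ay": 0, "az": 0},
  {"x": -1.8, "y": 0, "z": 0, "ax": 0, "ay": 0, "az": 0},
  {"x": -3, "y": 0, "z": 0, "ax": 0, "ay": 0, "az": 0},
  {"x": -4, "y": 0, "z": 0, "ax": 0, "ay": 0, "az": 0},
  {"x": -4, "y": 0, "z": 0, "ax": 0, "ay": 0, "az": 0},
])

```text
time: 4.47
tool_pos: [0.5168, 0.1849, 0.1313]
tool_rot: [0.469, 0.535, 0.465, -0.528]
contact_force: [1.1, 0.1, -0.0]
gripper_width: 0.224
```

Run:
```python
from h import *
show(); wshot("w7"); f=cams.grab_frame("side"); cv2.imwrite("pics/s7.png",cv2.resize(f["img"][150:290,180:340],None,fx=4,fy=4,interpolation=cv2.INTER_CUBIC))
print(plan((.5515,-.0355,.12),mk((1,-.13,0))))
```

```text
t 4.47 pos [0.5168 0.1849 0.1313] F [ 1.0775  0.0982 -0.0094] T [ 0.0322 -0.1074  0.0406] w 0.224 j [ 0.2079 -0.0529  1.8903  0.      1.2927  0.3373]
[[ 0.0112  0.9916 -0.1289]
 [ 0.0024 -0.129  -0.9916]
 [-0.9999  0.0108 -0.0038]]
(array([0.2391, 2.6292, 8.518 ]), array([-0.0024, -0.0124, -0.0358]))
```

View pics/w7.png

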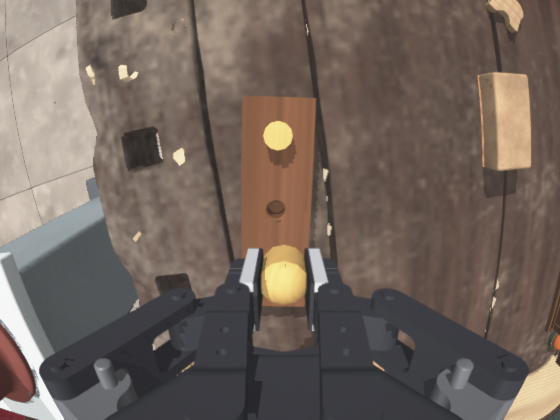

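View pics/s7.png

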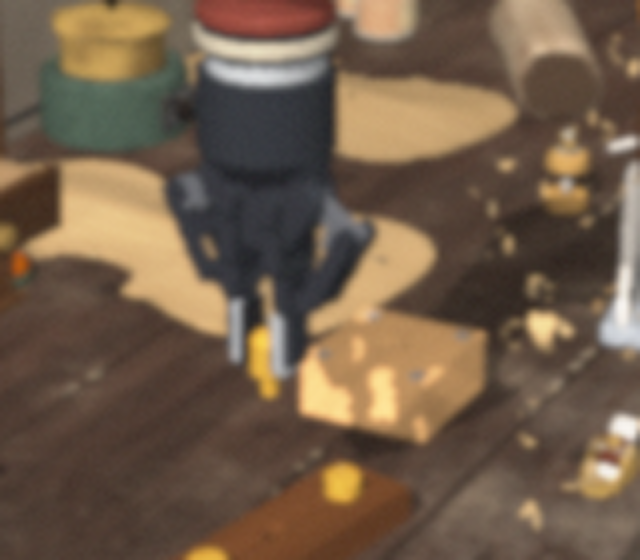

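Run:
```python
from h import *
a=cv2.imread("pics/w6.png")[225:325,235:335];b=cv2.imread("pics/w7.png")[225:325,235:335]
cv2.imwrite("pics/c6.png",cv2.resize(np.hstack([a,b]),None,fx=4,fy=4,interpolation=cv2.INTER_CUBIC))
f=cams.grab_frame("side"); cv2.imwrite("pics/c7.png",cv2.resize(f["img"][210:260,220:280],None,fx=10,fy=10,interpolation=cv2.INTER_CUBIC))
```

```text
(no output)
```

View pics/c6.png

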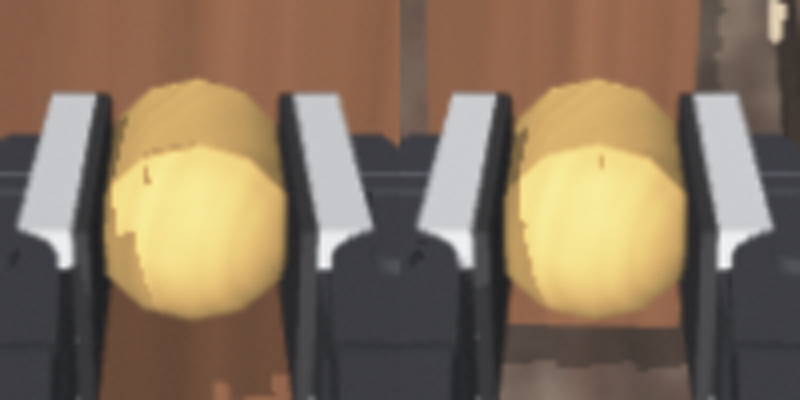

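View pics/c7.png

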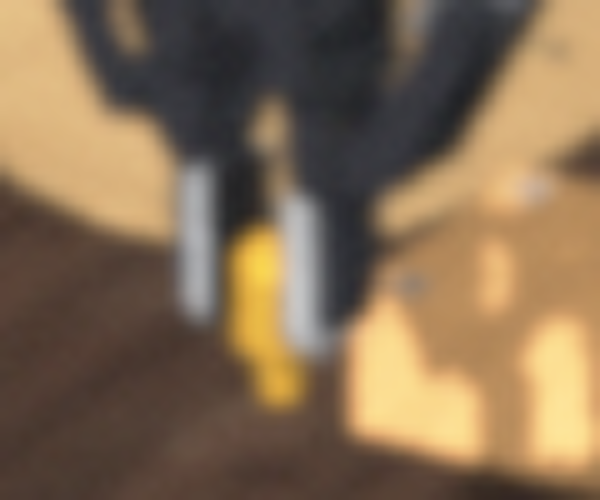

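Run:
```python
from h import *
cam=wl("w7"); K,T=cam
s=sensors.state(); M=rot(s["tool_rot"]);show(s)
for b in [-.004,-.002,0,.002,.004]:
  print(b,proj("wrist",s["tool_pos"]+M@np.array([-.012,0,b]),cam))
print(plan((.5525,-.035,.12),mk((1,-.13,0))))
```

```text
t 4.62 pos [0.5126 0.1839 0.1242] F [-0.4476  0.8565 -1.2464] T [0.0285 0.0452 0.0098] w 0.232 j [ 0.2078 -0.0476  1.8979 -0.      1.2914  0.3373]
[[-0.      0.9916 -0.1291]
 [-0.     -0.1291 -0.9916]
 [-1.     -0.      0.    ]]
-0.004 [272.145  265.1197]
-0.002 [272.1983 268.9763]
0 [272.2521 272.7892]
0.002 [272.3064 276.5579]
0.004 [272.3611 280.2824]
(array([0.1678, 2.7123, 8.4773]), array([-0.0023,  0.0002,  0.0004]))
```

Call:
drive_tool([
  {"x": 0.2, "y": 2.7, "z": 8.4, "ax": 0, "ay": 0, "az": 0},
  {"x": 0.2, "y": 2.7, "z": 8.4, "ax": 0, "ay": 0, "az": 0},
  {"x": 0.2, "y": 2.7, "z": 8.4, "ax": 0, "ay": 0, "az": 0},
  {"x": 0.2, "y": 2.7, "z": 8.4, "ax": 0, "ay": 0, "az": 0},
  {"x": 0.2, "y": 2.7, "z": 8.4, "ax": 0, "ay": 0, "az": 0},
])

```text
time: 5.03
tool_pos: [0.549, -0.0224, 0.1173]
tool_rot: [-0.466, -0.53, -0.468, 0.532]
contact_force: [1.0, -0.4, -0.2]
gripper_width: 0.226
```

Call:
drive_tool([
  {"x": 0, "y": 0.1, "z": 0.2, "ax": 0, "ay": 0, "az": 0},
  {"x": 0, "y": 0.1, "z": 0.2, "ax": 0, "ay": 0, "az": 0},
  {"x": 0, "y": 0.1, "z": 0.2, "ax": 0, "ay": 0, "az": 0},
])

```text
time: 5.28
tool_pos: [0.5511, -0.026, 0.1178]
tool_rot: [-0.465, -0.531, -0.467, 0.532]
contact_force: [-0.1, 0.4, -0.9]
gripper_width: 0.224
```

Run:
```python
from h import *
wshot("w8"); s=sensors.state(); show(s); M=rot(s["tool_rot"]); cam=wl("w8")
for n in ["scene","side"]:
  f=cams.grab_frame(n)["img"]; cv2.imwrite(f"pics/{n}8.png",f); 
for b in [-.004,0,.004]:
  print(b,proj("wrist",s["tool_pos"]+M@np.array([-.009,0,b]),cam))
print(proj("wrist",(.5529,-.0334,.04),cam))
```

```text
t 5.33 pos [ 0.5512 -0.0252  0.1181] F [ 0.2785  0.6499 -0.4143] T [ 0.008  -0.0211 -0.0086] w 0.229 j [-0.1809 -0.0217  1.8835  0.0006  1.2826 -0.0519]
[[-0.0027  0.9917 -0.1288]
 [ 0.0011 -0.1288 -0.9917]
 [-1.     -0.0028 -0.0007]]
-0.004 [280.4459 264.9386]
0 [280.4853 272.8495]
0.004 [280.525  280.5713]
[285.6019 227.735 ]
```

View pics/w8.png

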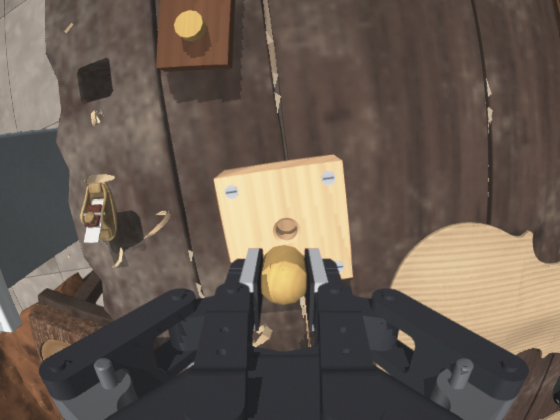

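Run:
```python
from h import *
a=cv2.imread("pics/w8.png")[205:315,235:345]
cv2.imwrite("pics/c8.png",cv2.resize(a,None,fx=5,fy=5,interpolation=cv2.INTER_CUBIC))
for n in ["scene","side"]:
  p=proj(n,sensors.state()["tool_pos"]); u,v=map(int,p); print(n,p,u-40,v-40); b=cv2.imread(f"pics/{n}8.png")[v-40:v+60,u-50:u+50]
  cv2.imwrite(f"pics/c8{n}.png",cv2.resize(b,None,fx=6,fy=6,interpolation=cv2.INTER_CUBIC))
```

```text
scene [286.0849 207.4265] 246 167
side [275.9929 209.7531] 235 169
```

View pics/c8.png

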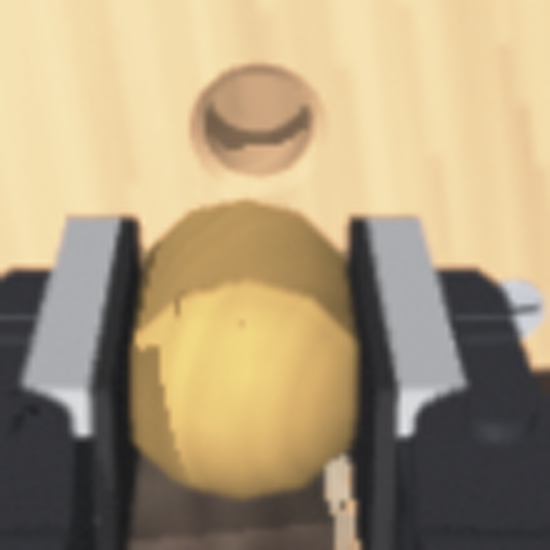

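View pics/c8scene.png

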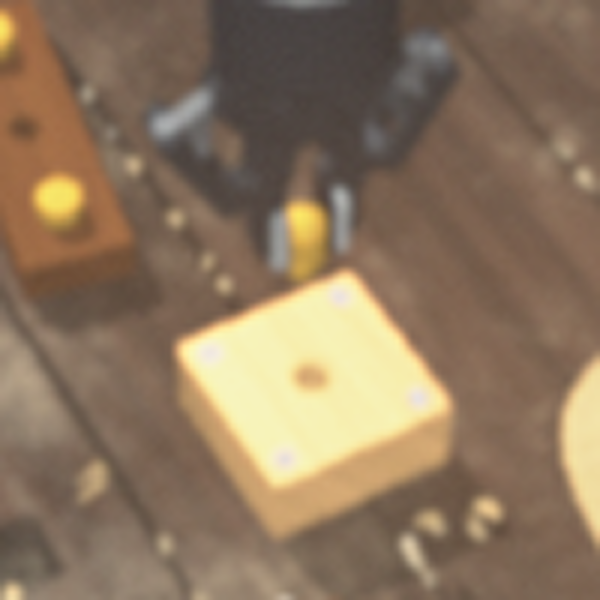

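View pics/c8side.png

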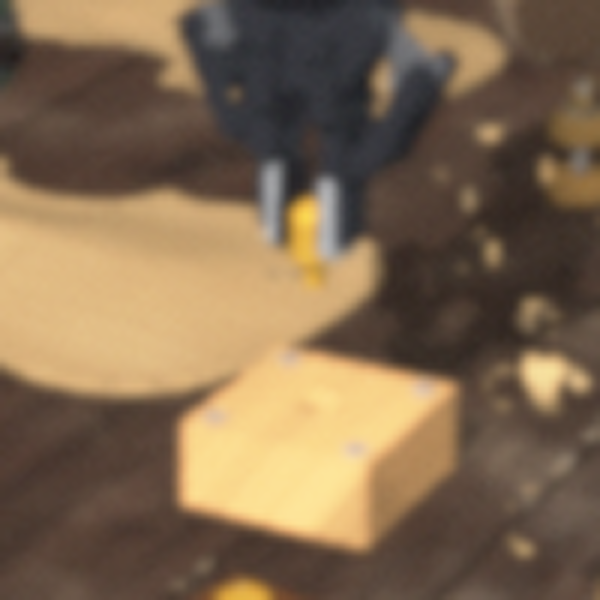

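Run:
```python
from h import *
s=sensors.state(); M=rot(s["tool_rot"]); cam=wl("w8"); P=s["tool_pos"]
print(M.T@(cam[1][:3,3]-P), cam[1][:3,:3].T@M)
th=np.linspace(0,2*np.pi,73)
for b in [0,.003,.006]:
 for h in [.004]:   # underside below tcp
  o=P+M@np.array([h,0,b])
  rim=np.array([proj("wrist",o+M@np.array([-.02,.011*np.cos(t),.011*np.sin(t)]),cam) for t in th])
  bot=np.array([proj("wrist",o+M@np.array([0,.011*np.cos(t),.011*np.sin(t)]),cam) for t in th])
  print(b,"rim",rim.min(0),rim.max(0),"bot",bot.min(0),bot.max(0))
print([onz("wrist",(286.5,229),.04,cam)])
# hole rim px from c8: ellipse center
```

```text
[-0.1411  0.0013 -0.0662] [[ 0.001   1.      0.0027]
 [-0.2684 -0.0023  0.9633]
 [ 0.9633 -0.0017  0.2684]]
0 rim [255.5294 256.3925] [306.3629 301.0532] bot [258.7686 239.4637] [303.7367 280.2511]
0.003 rim [255.7854 262.8613] [306.1831 306.6396] bot [258.9549 245.2961] [303.6109 285.4457]
0.006 rim [256.0431 269.2124] [306.0013 312.1055] bot [259.1431 251.0458] [303.483  290.5502]
[array([ 0.5534, -0.0344,  0.04  ])]
```

Call:
drive_tool([
  {"x": 0, "y": 0.08, "z": 0.25, "ax": 0, "ay": 0, "az": 0},
  {"x": 0.8, "y": 0.08, "z": 0.25, "ax": 0, "ay": 0, "az": 0},
  {"x": 1.7, "y": 0.08, "z": 0.25, "ax": 0, "ay": 0, "az": 0},
  {"x": 1.7, "y": 0.08, "z": 0.25, "ax": 0, "ay": 0, "az": 0},
  {"x": 1.7, "y": 0.08, "z": 0.25, "ax": 0, "ay": 0, "az": 0},
])

```text
time: 5.85
tool_pos: [0.5521, -0.0319, 0.0758]
tool_rot: [-0.466, -0.53, -0.468, 0.532]
contact_force: [-0.1, 0.4, -0.0]
gripper_width: 0.23
```

Run:
```python
from h import *
wshot("w9"); s=sensors.state(); show(s); M=rot(s["tool_rot"]); cam=wl("w9"); P=s["tool_pos"]
print(plan((.5512,-.0316,.046),mk((1,-.13,0))))
for c in [(.5534,-.0344),(.5523,-.034)]: print(proj("wrist",(*c,.04),cam))
a=cv2.imread("pics/w9.png")[190:315,225:355]
cv2.imwrite("pics/c9.png",cv2.resize(a,None,fx=4,fy=4,interpolation=cv2.INTER_CUBIC))
f=cams.grab_frame("side")["img"][190:280,240:330];g=cams.grab_frame("scene")["img"][170:260,240:330]
cv2.imwrite("pics/c9b.png",cv2.resize(np.hstack([f,g]),None,fx=4.4,fy=4.4,interpolation=cv2.INTER_CUBIC))
```

```text
t 5.90 pos [ 0.5533 -0.0322  0.0773] F [ 0.3688  0.4562 -0.5391] T [-0.0323  0.0192 -0.0272] w 0.229 j [-0.1924  0.0329  1.9034 -0.      1.2058 -0.0638]
[[-0.0005  0.9917 -0.1282]
 [ 0.     -0.1282 -0.9917]
 [-1.     -0.0005  0.    ]]
(array([ 1.2519, -0.0876, -0.0138]), array([0.0081, 0.0002, 0.0054]))
[283.9911 242.8959]
[282.0433 242.4879]
```

View pics/c9.png

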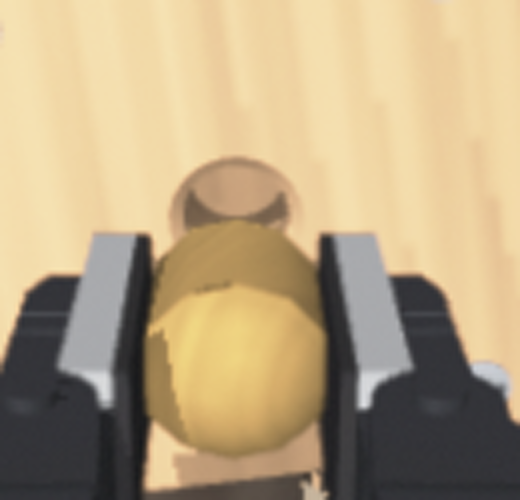

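View pics/c9b.png

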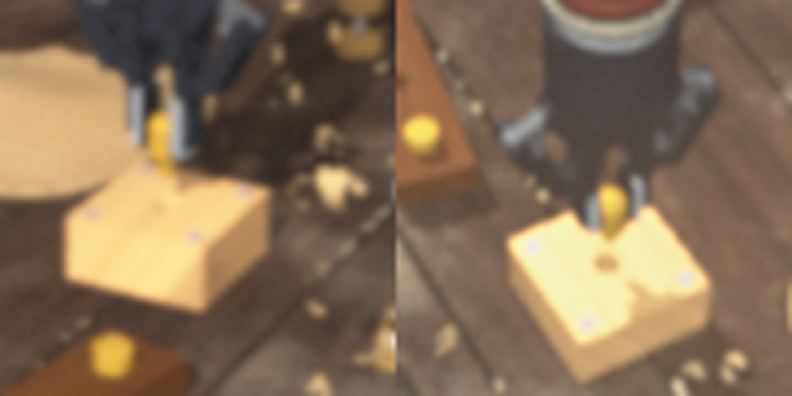

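Run:
```python
from h import *
cam=wl("w9"); P=np.array([.5533,-.0322,.0773])
for yc in (-.037,-.0355,-.034,-.032): print(yc,[proj("wrist",(.5534,yc+r,.04),cam) for r in (.008,.010)])
th=np.linspace(0,2*np.pi,73)
M=rot(sensors.state()["tool_rot"])
for b in [0,.002,.004]:
  o=P+M@np.array([.004,0.0012,b])
  rim=np.array([proj("wrist",o+M@np.array([-.02,.011*np.cos(t),.011*np.sin(t)]),cam) for t in th])
  bot=np.array([proj("wrist",o+M@np.array([0,.011*np.cos(t),.011*np.sin(t)]),cam) for t in th])
  print(b,"rim",rim.min(0),rim.max(0),"bot",bot.min(0),bot.max(0))
```

```text
-0.037 [array([282.8106, 234.3251]), array([282.368 , 231.1079])]
-0.0355 [array([282.4789, 231.9143]), array([282.0342, 228.6802])]
-0.034 [array([282.1456, 229.4908]), array([281.6988, 226.24  ])]
-0.032 [array([281.6988, 226.24  ]), array([281.2492, 222.9672])]
0 rim [260.314  260.1072] [311.117 304.445] bot [263.1675 242.7424] [308.1286 283.3188]
0.002 rim [260.4431 264.407 ] [310.9518 308.1503] bot [263.2583 246.6239] [308.0086 286.7696]
0.004 rim [260.5729 268.6538] [310.7858 311.8016] bot [263.3499 250.4681] [307.8876 290.18  ]
```

Call:
drive_tool([
  {"x": 0.3, "y": 0.02, "z": 0.05, "ax": 0, "ay": 0, "az": 0},
  {"x": 0.6, "y": 0.02, "z": 0.05, "ax": 0, "ay": 0, "az": 0},
  {"x": 0.9, "y": 0.02, "z": 0.05, "ax": 0, "ay": 0, "az": 0},
  {"x": 1.2, "y": 0.02, "z": 0.05, "ax": 0, "ay": 0, "az": 0},
  {"x": 1.2, "y": 0.02, "z": 0.05, "ax": 0, "ay": 0, "az": 0},
])

```text
time: 6.42
tool_pos: [0.552, -0.0337, 0.0446]
tool_rot: [-0.465, -0.53, -0.468, 0.532]
contact_force: [-1.0, 0.2, -1.8]
gripper_width: 0.229
```

Run:
```python
from h import *
show()
wshot("w10")
```

```text
t 6.42 pos [ 0.552  -0.0337  0.0446] F [-1.0218  0.2172 -1.8307] T [0.0342 0.0169 0.0068] w 0.229 j [-0.1955  0.0781  1.9184  0.      1.1492 -0.0659]
[[-0.0041  0.9916 -0.1293]
 [ 0.0008 -0.1293 -0.9916]
 [-1.     -0.0042 -0.0003]]
```

View pics/w10.png

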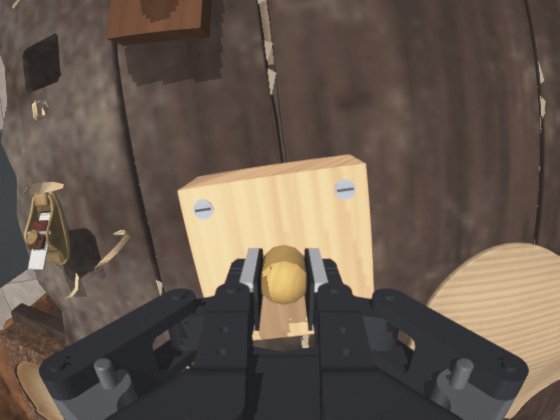

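Call:
drive_tool([
  {"x": 0, "y": 0, "z": 0, "ax": 0, "ay": 0, "az": 0},
  {"x": 0.05, "y": 0, "z": 0, "ax": 0, "ay": 0, "az": 0},
  {"x": 0.05, "y": 0, "z": 0, "ax": 0, "ay": 0, "az": 0},
  {"x": 0.05, "y": 0, "z": 0, "ax": 0, "ay": 0, "az": 0},
])

```text
time: 6.8
tool_pos: [0.554, -0.034, 0.0462]
tool_rot: [0.467, 0.531, 0.466, -0.531]
contact_force: [-0.5, -0.5, 0.3]
gripper_width: 0.232
```

Call:
drive_tool([
  {"x": 0.07, "y": 0, "z": 0, "ax": 0, "ay": 0, "az": 0},
  {"x": 0.07, "y": 0, "z": 0, "ax": 0, "ay": 0, "az": 0},
  {"x": 0.07, "y": 0, "z": 0, "ax": 0, "ay": 0, "az": 0},
])

```text
time: 7.05
tool_pos: [0.5538, -0.034, 0.0442]
tool_rot: [0.467, 0.531, 0.467, -0.531]
contact_force: [-0.1, -0.3, -0.7]
gripper_width: 0.225
```

Open.

Call:
drive_tool([
  {"x": 0, "y": 0, "z": 0, "ax": 0, "ay": 0, "az": 0},
  {"x": 0, "y": 0, "z": 0, "ax": 0, "ay": 0, "az": 0},
  {"x": 0, "y": 0, "z": 0, "ax": 0, "ay": 0, "az": 0},
  {"x": 0, "y": 0, "z": 0, "ax": 0, "ay": 0, "az": 0},
  {"x": 0, "y": 0, "z": 0, "ax": 0, "ay": 0, "az": 0},
], hand=0.6)

```text
time: 7.47
tool_pos: [0.5538, -0.034, 0.0442]
tool_rot: [0.467, 0.531, 0.467, -0.531]
contact_force: [-0.3, 0.8, -0.3]
gripper_width: 0.598
```

Run:
```python
from h import *
show()
wshot("w11")
a=cv2.imread("pics/w11.png")[150:350,180:390]
f=cams.grab_frame("side")["img"][200:280,240:330];g=cams.grab_frame("scene")["img"][190:270,240:330]
cv2.imwrite("pics/c11b.png",cv2.resize(np.hstack([f,g]),None,fx=4.4,fy=4.4,interpolation=cv2.INTER_CUBIC))
cv2.imwrite("pics/c11.png",cv2.resize(a,None,fx=3,fy=3,interpolation=cv2.INTER_CUBIC))
```

```text
t 7.47 pos [ 0.5538 -0.034   0.0442] F [-0.3229  0.8186 -0.3114] T [ 0.0063  0.0275 -0.0521] w 0.598 j [-0.1954  0.0801  1.9171  0.      1.1443 -0.066 ]
[[ 0.0001  0.9916 -0.1291]
 [-0.     -0.1291 -0.9916]
 [-1.      0.0001  0.    ]]
```

View pics/c11.png

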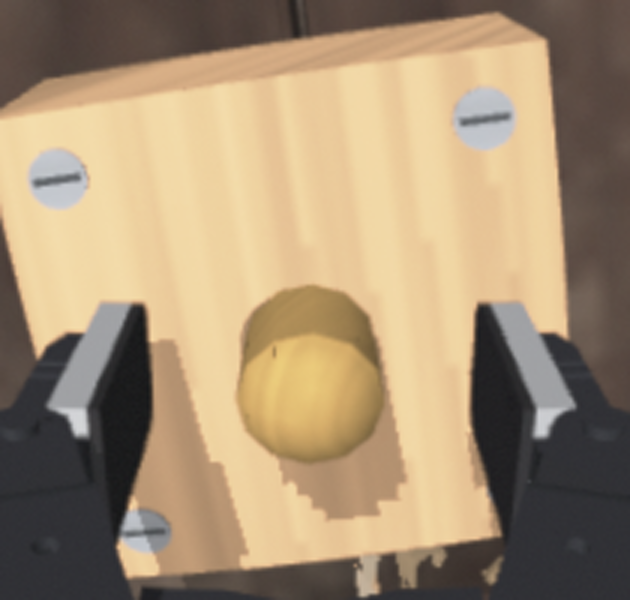

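View pics/c11b.png

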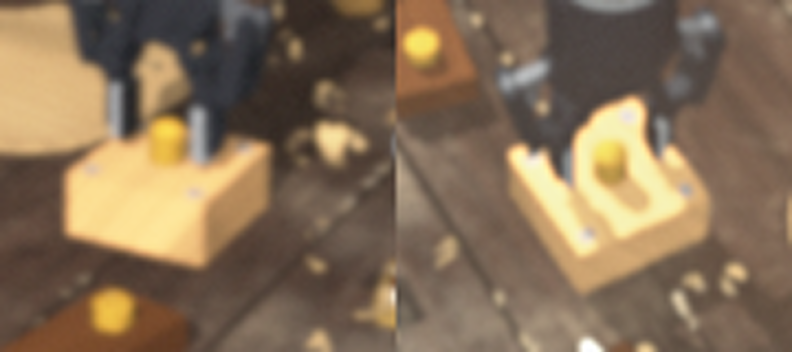

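Call:
drive_tool([
  {"x": -1.5, "y": 0, "z": 0, "ax": 0, "ay": 0, "az": 0},
  {"x": -3, "y": 0, "z": 0, "ax": 0, "ay": 0, "az": 0},
  {"x": -4.5, "y": 0, "z": 0, "ax": 0, "ay": 0, "az": 0},
  {"x": -6, "y": 0, "z": 0, "ax": -1.4, "ay": 0, "az": 0},
  {"x": -7.6, "y": 0, "z": 0, "ax": -2.8, "ay": 0, "az": 0},
])

```text
time: 8.03
tool_pos: [0.5531, -0.0338, 0.2354]
tool_rot: [0.529, 0.469, 0.53, -0.469]
contact_force: [0.8, -0.3, 0.4]
gripper_width: 0.599
```

Run:
```python
from h import *
show()
wshot("w12")
print(plan((.43,-.235,.24),mk((-.16,.987,0))))
cam=wl("w12")
for p in [(.5534,-.0344,.06),(.5515,-.037,.06)]: print(proj("wrist",p,cam))
```

```text
t 8.03 pos [ 0.5531 -0.0338  0.2354] F [ 0.7767 -0.3345  0.4477] T [-0.0386 -0.0158  0.0232] w 0.599 j [-0.1954 -0.1182  1.7731 -0.      1.4877 -0.316 ]
[[-0.0009  0.9927  0.1203]
 [ 0.0002  0.1203 -0.9927]
 [-1.     -0.0009 -0.0003]]
(array([ 0.1961, -6.0646,  7.3148]), array([-18.4079,   0.1719,  -0.0827]))
[282.3952 189.6285]
[280.1951 191.9295]
```

View pics/w12.png

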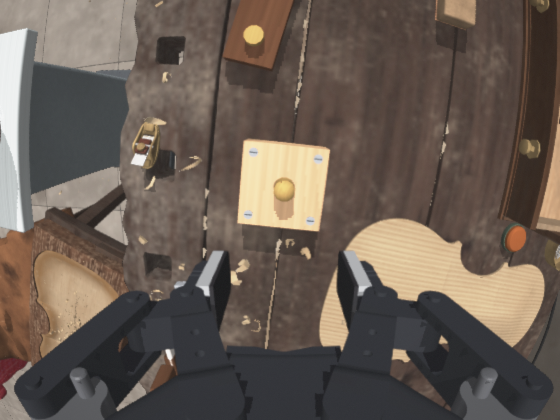

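Call:
drive_tool([
  {"x": -0.4, "y": -6, "z": 7.3, "ax": -18.4, "ay": 0, "az": 0},
  {"x": -0.4, "y": -6, "z": 7.3, "ax": -18.4, "ay": 0, "az": 0},
  {"x": -0.4, "y": -6, "z": 7.3, "ax": -18.4, "ay": 0, "az": 0},
  {"x": -0.4, "y": -6, "z": 7.3, "ax": -18.4, "ay": 0, "az": 0},
  {"x": -0.4, "y": -6, "z": 7.3, "ax": -18.4, "ay": 0, "az": 0},
])

```text
time: 8.5
tool_pos: [0.4517, -0.1923, 0.2421]
tool_rot: [0.638, 0.304, 0.638, -0.304]
contact_force: [0.6, -0.6, 0.2]
gripper_width: 0.598
```

Run:
```python
from h import *
show()
print(plan((.40,-.235,.25),mk((-.16,.987,0))))
```

```text
t 8.50 pos [ 0.4517 -0.1923  0.2421] F [ 0.6452 -0.6189  0.1807] T [ 0.0085 -0.0097  0.0138] w 0.598 j [-0.5543 -0.2835  1.9039 -0.0001  1.5206 -1.2349]
[[ 0.0004  0.7772  0.6293]
 [-0.0004  0.6293 -0.7772]
 [-1.      0.0001  0.0006]]
(array([-0.3182, -2.6797,  0.0256]), array([-12.0418,   0.0065,   0.0024]))
```

Call:
drive_tool([
  {"x": 0, "y": -3.7, "z": -1.2, "ax": -12, "ay": 0, "az": 0},
  {"x": 0, "y": -3.7, "z": -1.2, "ax": -12, "ay": 0, "az": 0},
  {"x": 0, "y": -3.7, "z": -1.2, "ax": -12, "ay": 0, "az": 0},
  {"x": 0, "y": -3.7, "z": -1.2, "ax": -12, "ay": 0, "az": 0},
  {"x": 0, "y": -3.7, "z": -1.2, "ax": -12, "ay": 0, "az": 0},
])

```text
time: 8.92
tool_pos: [0.3608, -0.2263, 0.242]
tool_rot: [0.7, 0.102, 0.699, -0.102]
contact_force: [0.0, 0.0, 0.5]
gripper_width: 0.6
```

Call:
drive_tool([
  {"x": 0.8, "y": 0, "z": 0, "ax": -5, "ay": 0, "az": 0},
  {"x": 1.2, "y": 0, "z": 0, "ax": -5, "ay": 0, "az": 0},
  {"x": 1.2, "y": 0, "z": 0, "ax": -5, "ay": 0, "az": 0},
  {"x": 1.2, "y": 0, "z": 0, "ax": -5, "ay": 0, "az": 0},
  {"x": 1.2, "y": 0, "z": 0, "ax": -5, "ay": 0, "az": 0},
])

```text
time: 9.33
tool_pos: [0.3616, -0.2255, 0.2115]
tool_rot: [0.705, -0.051, 0.705, 0.051]
contact_force: [0.1, -1.2, 1.3]
gripper_width: 0.601
```

Run:
```python
from h import *
wshot("w13")
show()
```

```text
t 9.38 pos [ 0.3617 -0.2256  0.2118] F [-1.6513  0.1275 -0.8875] T [-0.0128 -0.0015 -0.0281] w 0.594 j [-0.7326 -0.4443  2.0744 -0.      1.5116 -2.4455]
[[-0.0001 -0.1416  0.9899]
 [ 0.0001  0.9899  0.1416]
 [-1.      0.0001 -0.0001]]
```

View pics/w13.png

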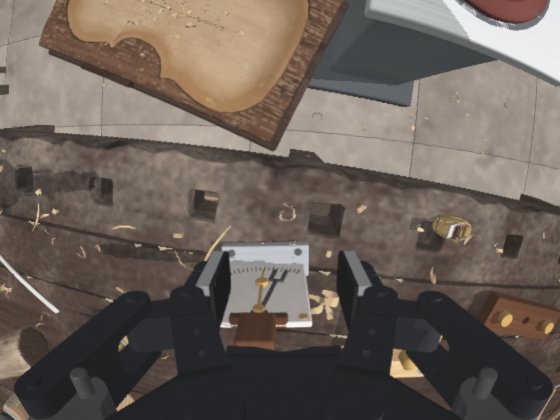

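Run:
```python
from h import *
a=cv2.imread("pics/w13.png")[235:355,205:325]
cv2.imwrite("pics/c13.png",cv2.resize(a,None,fx=5,fy=5,interpolation=cv2.INTER_CUBIC))
```

```text
(no output)
```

View pics/c13.png

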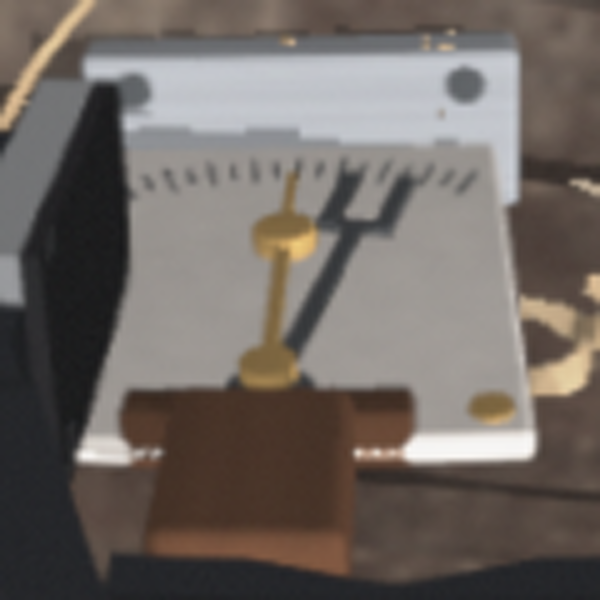

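```bash
cat > fit.py <<'E'
from h import *
from scipy.optimize import least_squares
cam=wl("w13")
c=lambda p:np.array(p)/5+np.array([205,235])
obs={"sfr":c((518,51)),"sfl":c((85,56)),"srr":c((518,203)),"tip":c((292,176)),"p1":c((350,176)),"p2":c((410,180)),"gtl":c((160,535)),"gtr":c((352,535)),"gfl":c((172,398)),"gfr":c((352,398)),"ptr":c((535,433)),"ptl":c((80,455))}
def model(v):
    X,Y,yaw,xp,idx,bx,by,xpl=v
    Rz=R.from_euler("z",yaw).as_matrix(); G=lambda p:np.array([X+0,Y,0])+Rz@np.array(p)
    fk=lambda s:( xp, 0.075*np.sin(idx)+s*.006*np.cos(idx), .118-.075*np.cos(idx)+s*.006*np.sin(idx))
    P={"sfr":(-.02,.05,.014),"sfl":(-.02,-.05,.014),"srr":(.02,.05,.014),"tip":(xp,0,.043),"p1":fk(-1),"p2":fk(1),
       "gtl":(.008,-.015,.17),"gtr":(.008,.015,.17),"gfl":(-.008,-.015,.17),"gfr":(-.008,.015,.17),"ptr":(xpl,.045,.13),"ptl":(xpl,-.045,.13)}
    return {k:proj("wrist",G(p),cam)+[bx,by] for k,p in P.items()}
def res(v,keys): 
    m=model(v); return np.concatenate([*[m[k]-obs[k] for k in keys],[v[5]/6,v[6]/6]])
if __name__=="__main__":
    keys=[k for k in obs if k not in("gtl","gtr","gfl","gfr","ptl","srr")]
    for keys in (keys,[k for k in obs if k not in ("gtl","gtr")]):
        r=least_squares(res,[.452,-.237,.16,-.008,.27,0,0,0],args=(keys,),loss="soft_l1")
        print(r.x,r.cost); m=model(r.x)
        for k in obs: print(k,obs[k],m[k])
E
python3 fit.py
```

```text
[ 0.4565 -0.2352  0.1627 -0.0042  0.2477  1.6998 -1.6168  0.002 ] 0.8165462835562081
sfr [308.6 245.2] [308.9684 245.1982]
sfl [222.  246.2] [221.1196 246.265 ]
srr [308.6 275.6] [308.6505 276.5689]
tip [263.4 270.2] [263.6803 269.9516]
p1 [275.  270.2] [275.4726 270.1724]
p2 [287. 271.] [286.4676 271.2558]
gtl [237. 342.] [234.7022 358.8904]
gtr [275.4 342. ] [274.9842 359.4701]
gfl [239.4 314.6] [232.5102 342.7908]
gfr [275.4 314.6] [274.2143 343.3008]
ptr [312.  321.6] [312.0424 321.6012]
ptl [221. 326.] [205.4486 321.188 ]
[ 0.3912 -0.2386  0.1919  0.0021  0.2418 -3.8791 51.6932  0.0185] 52.01320538895308
sfr [308.6 245.2] [309.7853 240.6353]
sfl [222.  246.2] [217.2146 245.1011]
srr [308.6 275.6] [310.5975 276.1366]
tip [263.4 270.2] [263.0462 270.5774]
p1 [275.  270.2] [275.1417 270.2562]
p2 [287. 271.] [286.876  270.5824]
gtl [237. 342.] [231.3952 338.4641]
gtr [275.4 342. ] [277.7573 337.098 ]
gfl [239.4 314.6] [228.7291 316.2689]
gfr [275.4 314.6] [276.4877 314.6503]
ptr [312.  321.6] [317.7445 321.8794]
ptl [221. 326.] [202.0957 325.8761]
```

Run:
```python
from h import *
show()
print(plan((.455,-.236,.205),mk((-.162,.987,0))))
```

```text
t 9.38 pos [ 0.3617 -0.2256  0.2118] F [-1.6513  0.1275 -0.8875] T [-0.0128 -0.0015 -0.0281] w 0.594 j [-0.7326 -0.4443  2.0744 -0.      1.5116 -2.4455]
[[-0.0001 -0.1416  0.9899]
 [ 0.0001  0.9899  0.1416]
 [-1.      0.0001 -0.0001]]
(array([ 0.2731, -0.9388,  3.6339]), array([-0.2362, -0.0007, -0.0008]))
```

Call:
drive_tool([
  {"x": 0, "y": -0.9, "z": 1.3, "ax": -0.24, "ay": 0, "az": 0},
  {"x": 0, "y": -0.9, "z": 2.6, "ax": -0.24, "ay": 0, "az": 0},
  {"x": 0, "y": -0.9, "z": 3.6, "ax": -0.24, "ay": 0, "az": 0},
  {"x": 0.1, "y": -0.9, "z": 3.6, "ax": -0.24, "ay": 0, "az": 0},
  {"x": 0.1, "y": -0.9, "z": 3.6, "ax": -0.24, "ay": 0, "az": 0},
])

```text
time: 9.8
tool_pos: [0.4545, -0.2347, 0.2089]
tool_rot: [0.704, -0.058, 0.705, 0.059]
contact_force: [-0.9, -0.6, -0.6]
gripper_width: 0.602
```

Run:
```python
from h import *
wshot("w14")
s=sensors.state();show(s); cam=wl("w14")
for c in [(.455,-.236),(.452,-.237)]:
  Rz=R.from_euler("z",.163).as_matrix()
  print([proj("wrist",np.array([*c,0])+Rz@np.array(p),cam) for p in [(-.008,-.015,.17),(-.008,.015,.17),(.008,-.015,.17),(.008,.015,.17),(-.02,-.05,.014),(-.02,.05,.014)]])
for n in ["scene","side"]:
  f=cams.grab_frame(n)["img"]; cv2.imwrite(f"pics/{n}14.png",f)
```

```text
t 9.85 pos [ 0.4538 -0.2348  0.209 ] F [0.1311 0.397  0.7472] T [ 0.0371 -0.0067 -0.0198] w 0.599 j [-0.6229 -0.209   1.8975 -0.0004  1.4546 -2.3581]
[[-0.0014 -0.1637  0.9865]
 [ 0.0006  0.9865  0.1637]
 [-1.      0.0008 -0.0013]]
[array([256.6945, 223.9657]), array([307.8148, 224.0643]), array([257.3317, 249.1609]), array([307.1125, 249.259 ]), array([235.0243, 166.6671]), array([330.1698, 166.847 ])]
[array([255.7271, 218.8822]), array([307.0916, 218.9835]), array([256.3716, 244.3525]), array([306.4229, 244.46  ]), array([234.4828, 163.7364]), array([329.7832, 163.9035])]
```

View pics/w14.png

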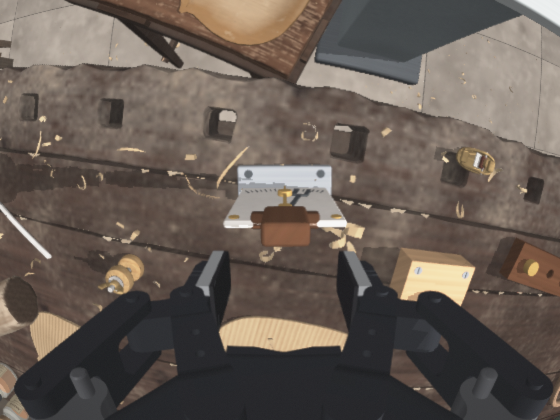

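View pics/scene14.png

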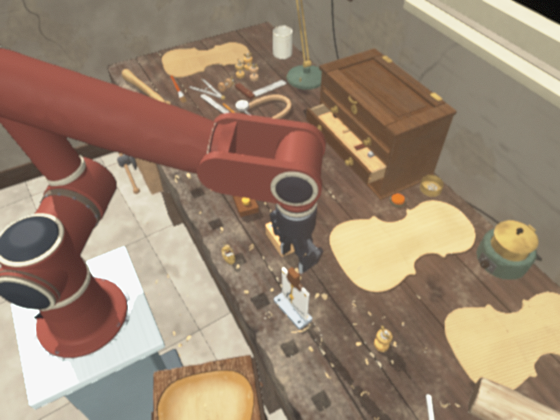

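Run:
```python
from h import *
a=cv2.imread("pics/w14.png")[155:275,215:355]
cv2.imwrite("pics/c14.png",cv2.resize(a,None,fx=5,fy=5,interpolation=cv2.INTER_CUBIC))
```

```text
(no output)
```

View pics/c14.png

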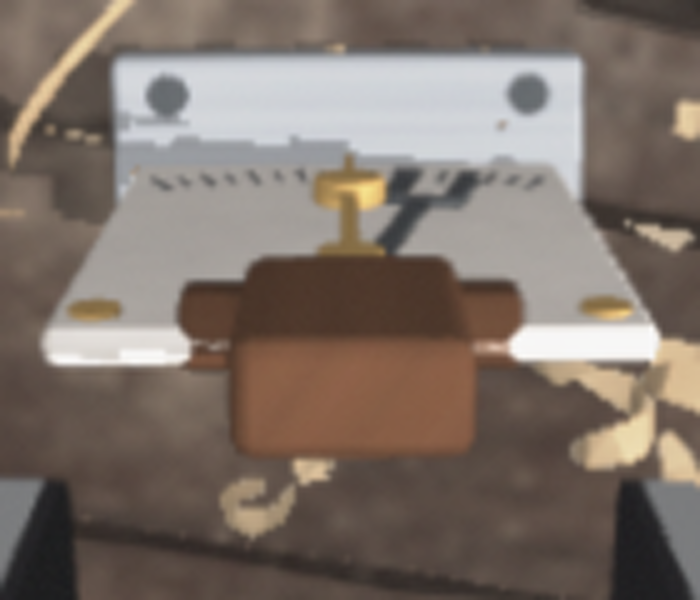

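Call:
drive_tool([
  {"x": 0.9, "y": 0, "z": 0, "ax": 0, "ay": 0, "az": 0},
  {"x": 1.8, "y": 0, "z": 0, "ax": 0, "ay": 0, "az": 0},
  {"x": 2.3, "y": 0, "z": 0, "ax": 0, "ay": 0, "az": 0},
  {"x": 2.6, "y": 0, "z": 0, "ax": 0, "ay": 0, "az": 0},
  {"x": 2.6, "y": 0, "z": 0, "ax": 0, "ay": 0, "az": 0},
])

```text
time: 10.37
tool_pos: [0.4527, -0.2345, 0.1427]
tool_rot: [0.704, -0.057, 0.706, 0.059]
contact_force: [-0.1, 0.0, 0.6]
gripper_width: 0.599
```

Run:
```python
from h import *
wshot("w15"); show()
f=cams.grab_frame("side")["img"][120:260,270:410]; cv2.imwrite("pics/c15.png",cv2.resize(f,None,fx=4,fy=4,interpolation=cv2.INTER_CUBIC))
```

```text
t 10.42 pos [ 0.4535 -0.2349  0.1441] F [-0.1441  0.5129  0.1481] T [-0.0263 -0.021  -0.023 ] w 0.603 j [-0.6238 -0.1528  1.9599 -0.0001  1.3357 -2.3589]
[[-0.001  -0.1636  0.9865]
 [ 0.0007  0.9865  0.1636]
 [-1.      0.0008 -0.0009]]
```

View pics/w15.png

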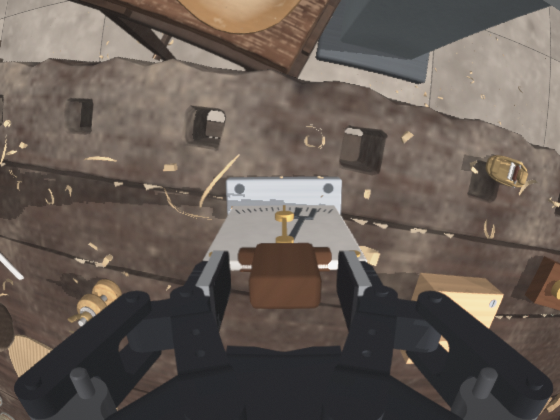

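View pics/c15.png

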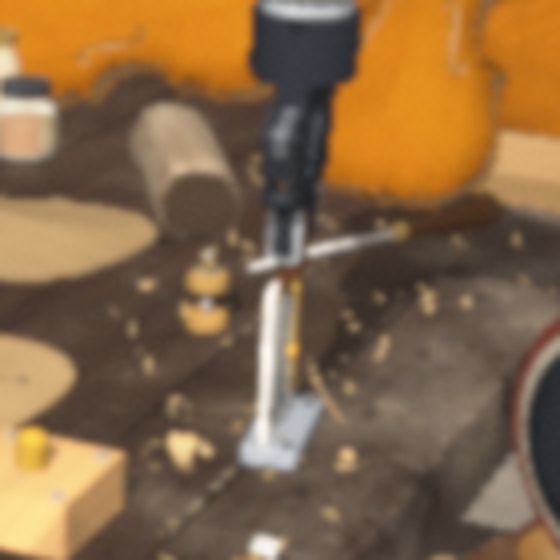

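Run:
```python
from h import *
cam=wl("w15"); s=sensors.state(); M=rot(s["tool_rot"]); 
print([proj("wrist",s["tool_pos"]+M@np.array([-.026,y,z]),cam) for y in(-.015,.015) for z in (-.008,.008)])
a=cv2.imread("pics/w15.png")[190:320,185:385]
cv2.imwrite("pics/c15w.png",cv2.resize(a,None,fx=4,fy=4,interpolation=cv2.INTER_CUBIC))
```

```text
[array([244.6534, 279.6822]), array([246.6206, 313.2603]), array([320.7708, 279.5872]), array([318.871 , 313.1594])]
```

View pics/c15w.png

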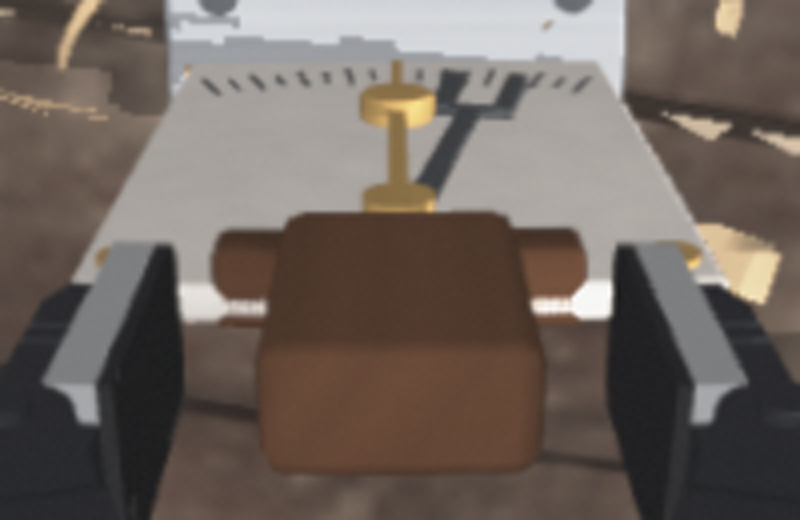

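Call:
drive_tool([
  {"x": 0, "y": 0, "z": 0, "ax": 0, "ay": 0, "az": 0},
  {"x": 0, "y": 0, "z": 0, "ax": 0, "ay": 0, "az": 0},
  {"x": 0, "y": 0, "z": 0, "ax": 0, "ay": 0, "az": 0},
  {"x": 0, "y": 0, "z": 0, "ax": 0, "ay": 0, "az": 0},
  {"x": 0, "y": 0, "z": 0, "ax": 0, "ay": 0, "az": 0},
], hand=0)

```text
time: 10.88
tool_pos: [0.4549, -0.2352, 0.1462]
tool_rot: [0.705, -0.059, 0.704, 0.058]
contact_force: [-0.1, 3.0, 4.9]
gripper_width: 0.336
```

Call:
drive_tool([
  {"x": 0, "y": 0, "z": 0, "ax": 0, "ay": 0, "az": 0},
  {"x": 0, "y": 0, "z": 0, "ax": 0, "ay": 0, "az": 0},
  {"x": 0, "y": 0, "z": 0, "ax": 0, "ay": 0, "az": 0},
  {"x": 0, "y": 0, "z": 0, "ax": 0, "ay": 0, "az": 0},
  {"x": 0, "y": 0, "z": 0, "ax": 0, "ay": 0, "az": 0},
])

```text
time: 11.3
tool_pos: [0.455, -0.2352, 0.1462]
tool_rot: [0.705, -0.059, 0.704, 0.058]
contact_force: [-0.4, 3.0, 5.5]
gripper_width: 0.337
```

Run:
```python
from h import *
wshot("w16"); show()
a=cv2.imread("pics/w16.png")[170:320,185:385]
cv2.imwrite("pics/c16w.png",cv2.resize(a,None,fx=4,fy=4,interpolation=cv2.INTER_CUBIC))
```

```text
t 11.35 pos [ 0.455  -0.2352  0.1462] F [-0.3309  2.6368  5.5019] T [ 0.4548  0.1336 -0.0512] w 0.333 j [-0.6228 -0.1538  1.957   0.0007  1.3363 -2.3589]
[[ 0.0021 -0.1644  0.9864]
 [-0.0007  0.9864  0.1644]
 [-1.     -0.001   0.0019]]
```

View pics/c16w.png

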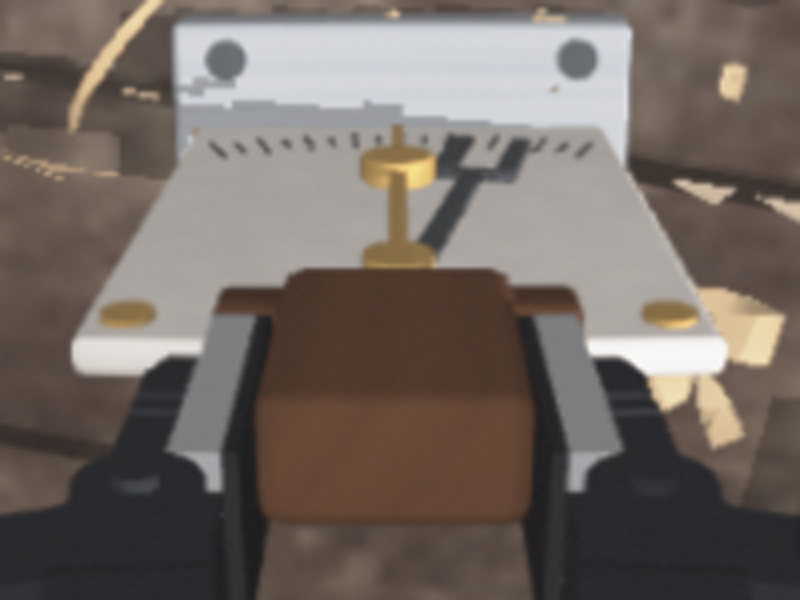

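Call:
drive_tool([
  {"x": -0.5, "y": 0, "z": 0, "ax": 0, "ay": 0, "az": 0},
  {"x": -1.3, "y": 0, "z": 0, "ax": 0, "ay": 0, "az": 0},
  {"x": -2.3, "y": 0, "z": 0, "ax": 0, "ay": 0, "az": 0},
  {"x": -3.3, "y": 0, "z": 0, "ax": 0, "ay": 0, "az": 0},
  {"x": -4.3, "y": 0, "z": 0, "ax": 0, "ay": 0, "az": 0},
])

```text
time: 11.77
tool_pos: [0.4535, -0.2348, 0.2526]
tool_rot: [0.704, -0.058, 0.705, 0.058]
contact_force: [-0.2, 0.1, -3.5]
gripper_width: 0.331
```

Call:
drive_tool([
  {"x": 0, "y": 0, "z": 0, "ax": 0, "ay": 0, "az": 0},
  {"x": 0, "y": 0, "z": 0, "ax": 0, "ay": 0, "az": 0},
  {"x": 0, "y": 0, "z": 0, "ax": 0, "ay": 0, "az": 0},
])

```text
time: 12.02
tool_pos: [0.4533, -0.2346, 0.25]
tool_rot: [0.704, -0.058, 0.706, 0.059]
contact_force: [0.3, -0.1, -2.9]
gripper_width: 0.339
```

Run:
```python
from h import *
wshot("w17"); show()
print(plan((.5525,-.0365,.25),mk((-.1644,.9864,0))))
```

```text
t 12.07 pos [ 0.453  -0.2343  0.2493] F [ 0.0373  0.0828 -3.779 ] T [ 0.037  -0.016  -0.0164] w 0.343 j [-0.6232 -0.2341  1.8515 -0.0002  1.5286 -2.359 ]
[[-0.0037 -0.1642  0.9864]
 [ 0.0024  0.9864  0.1642]
 [-1.      0.003  -0.0032]]
(array([-0.025 ,  7.152 ,  5.2238]), array([-0.0024, -0.0367, -0.0345]))
```

View pics/w17.png

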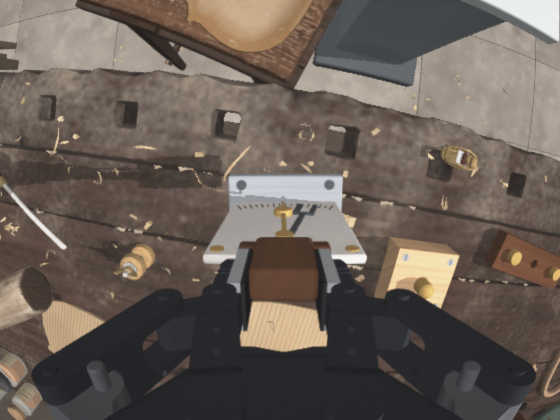

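Call:
drive_tool([
  {"x": 0, "y": 0.9, "z": 0.65, "ax": 0, "ay": 0, "az": 0},
  {"x": 0, "y": 2.1, "z": 1.5, "ax": 0, "ay": 0, "az": 0},
  {"x": 0, "y": 3.4, "z": 2.4, "ax": 0, "ay": 0, "az": 0},
  {"x": 0, "y": 4.6, "z": 3.4, "ax": 0, "ay": 0, "az": 0},
  {"x": 0, "y": 5.7, "z": 4.2, "ax": 0, "ay": 0, "az": 0},
])

```text
time: 12.48
tool_pos: [0.5339, -0.0749, 0.2492]
tool_rot: [0.703, -0.058, 0.706, 0.059]
contact_force: [1.5, -0.2, -2.5]
gripper_width: 0.335
```

Call:
drive_tool([
  {"x": 0, "y": 0.9, "z": 0.7, "ax": 0, "ay": 0, "az": 0},
  {"x": 0, "y": 1.4, "z": 1, "ax": 0, "ay": 0, "az": 0},
  {"x": 0, "y": 1.4, "z": 1, "ax": 0, "ay": 0, "az": 0},
  {"x": 0, "y": 1.4, "z": 1, "ax": 0, "ay": 0, "az": 0},
  {"x": 0, "y": 1.4, "z": 1, "ax": 0, "ay": 0, "az": 0},
])

```text
time: 12.9
tool_pos: [0.5523, -0.039, 0.2502]
tool_rot: [0.704, -0.058, 0.706, 0.058]
contact_force: [0.4, 0.4, -3.1]
gripper_width: 0.342
```

Run:
```python
from h import *
wshot("w18"); show()
print(plan((.5525,-.0365,.225),mk((-.1644,.9864,0))))
f=cams.grab_frame("side")["img"]; cv2.imwrite("pics/c18s.png",cv2.resize(f[120:280,200:360],None,fx=3.7,fy=3.7,interpolation=cv2.INTER_CUBIC))
f=cams.grab_frame("scene")["img"]; cv2.imwrite("pics/c18c.png",cv2.resize(f[120:280,210:370],None,fx=3.7,fy=3.7,interpolation=cv2.INTER_CUBIC))
```

```text
t 12.95 pos [ 0.5524 -0.0393  0.2507] F [ 0.3918 -0.3051 -2.9786] T [-0.0399  0.0059  0.0276] w 0.330 j [-0.2052 -0.1268  1.7554 -0.0005  1.5152 -1.9399]
[[-0.0022 -0.1632  0.9866]
 [-0.0001  0.9866  0.1632]
 [-1.      0.0003 -0.0022]]
(array([1.0282, 0.1108, 0.0247]), array([-0.0138, -0.0253, -0.0033]))
```

View pics/w18.png

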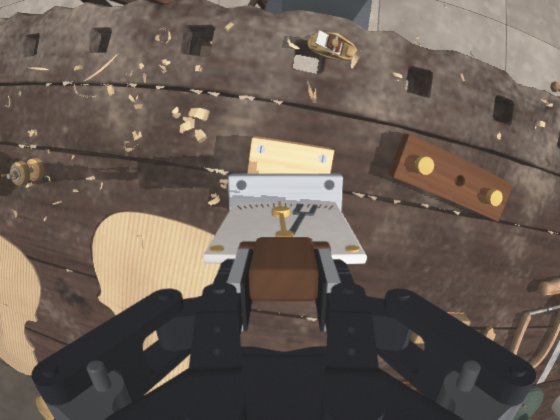

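View pics/c18s.png

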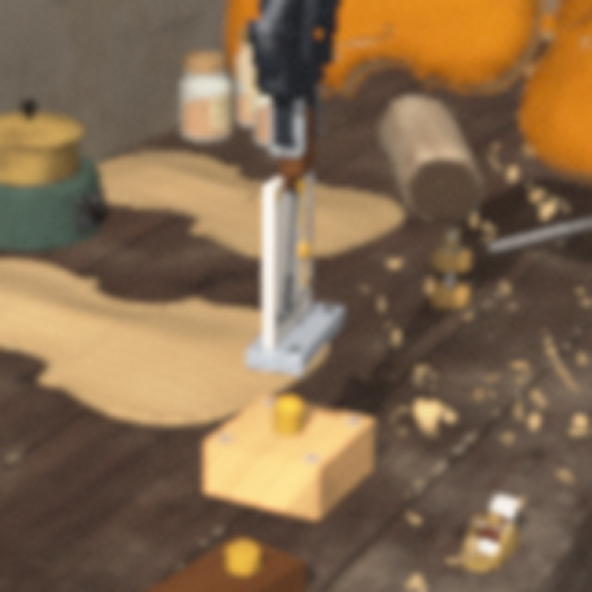

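View pics/c18c.png

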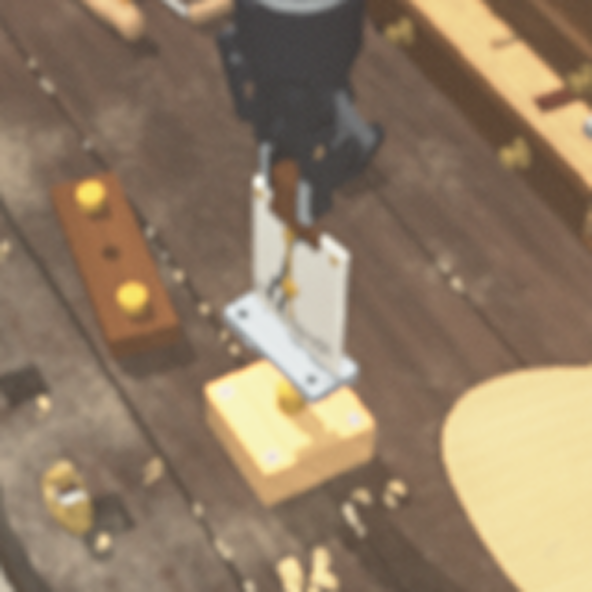

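Run:
```python
from h import *
c=lambda p,o:(p[0]/3.7+o[0],p[1]/3.7+o[1])
print("sole side",onz("side",c((297,338),(200,120)),.116),"scene",onz("scene",c((291,342),(210,120)),.118))
print("stud side",onz("side",c((290,400),(200,120)),.064),"scene",onz("scene",c((290,390),(210,120)),.062))
o1,d1=ray("side",c((290,414),(200,120)));print(onz("side",c((290,414),(200,120)),.05))
```

```text
sole side [ 0.5401 -0.0265  0.116 ] scene [ 0.5493 -0.0421  0.118 ]
stud side [ 0.5485 -0.0332  0.064 ] scene [ 0.5505 -0.0395  0.062 ]
[ 0.5514 -0.0389  0.05  ]
```

Call:
drive_tool([
  {"x": 0.5, "y": 0.1, "z": 0.05, "ax": 0, "ay": 0, "az": 0},
  {"x": 1, "y": 0.1, "z": 0.05, "ax": 0, "ay": 0, "az": 0},
  {"x": 1.25, "y": 0.1, "z": 0.05, "ax": 0, "ay": 0, "az": 0},
  {"x": 1.25, "y": 0.1, "z": 0.05, "ax": 0, "ay": 0, "az": 0},
  {"x": 1.25, "y": 0.1, "z": 0.05, "ax": 0, "ay": 0, "az": 0},
])

```text
time: 13.47
tool_pos: [0.5533, -0.0359, 0.2193]
tool_rot: [0.704, -0.058, 0.706, 0.058]
contact_force: [-0.7, -0.1, -3.8]
gripper_width: 0.34
```

Call:
drive_tool([
  {"x": 0.06, "y": 0, "z": 0, "ax": 0, "ay": 0, "az": 0},
  {"x": 0.06, "y": 0, "z": 0, "ax": 0, "ay": 0, "az": 0},
  {"x": 0.06, "y": 0, "z": 0, "ax": 0, "ay": 0, "az": 0},
])

```text
time: 13.72
tool_pos: [0.5543, -0.0359, 0.2199]
tool_rot: [0.705, -0.058, 0.704, 0.058]
contact_force: [-0.2, 0.3, -3.1]
gripper_width: 0.338
```

Run:
```python
from h import *
show()
f=cams.grab_frame("side")["img"]; f2=cams.grab_frame("scene")["img"]; cv2.imwrite("pics/c19.png",cv2.resize(np.hstack([f[190:270,230:330],f2[180:260,240:340]]),None,fx=4,fy=4,interpolation=cv2.INTER_CUBIC))
```

```text
t 13.72 pos [ 0.5543 -0.0359  0.2199] F [-0.1624  0.3271 -3.09  ] T [-0.008   0.0277 -0.0289] w 0.338 j [-0.1987 -0.1065  1.7882 -0.      1.459  -1.9345]
[[ 0.0009 -0.1643  0.9864]
 [-0.0002  0.9864  0.1643]
 [-1.     -0.0003  0.0009]]
```

View pics/c19.png

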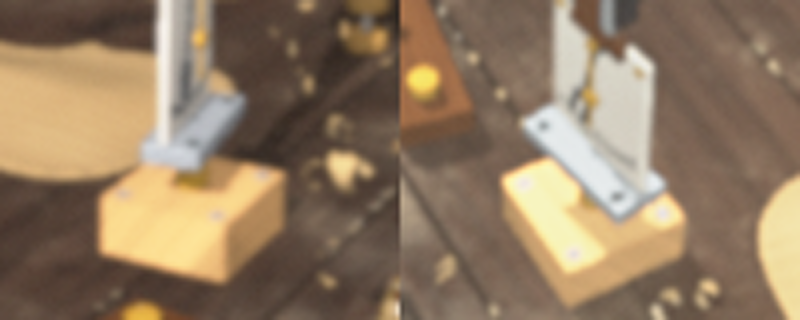

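Call:
drive_tool([
  {"x": 0.1, "y": 0, "z": 0, "ax": 0, "ay": 0, "az": 0},
  {"x": 0.2, "y": 0, "z": 0, "ax": 0, "ay": 0, "az": 0},
  {"x": 0.26, "y": 0, "z": 0, "ax": 0, "ay": 0, "az": 0},
  {"x": 0.26, "y": 0, "z": 0, "ax": 0, "ay": 0, "az": 0},
])

```text
time: 14.15
tool_pos: [0.5536, -0.0358, 0.212]
tool_rot: [0.704, -0.058, 0.705, 0.058]
contact_force: [-0.3, -0.0, -3.0]
gripper_width: 0.336
```

Call:
drive_tool([
  {"x": 0.04, "y": 0, "z": 0, "ax": 0, "ay": 0, "az": 0},
  {"x": 0.04, "y": 0, "z": 0, "ax": 0, "ay": 0, "az": 0},
])

```text
time: 14.32
tool_pos: [0.554, -0.0359, 0.2117]
tool_rot: [0.705, -0.058, 0.705, 0.058]
contact_force: [0.7, -0.0, -2.9]
gripper_width: 0.338
```

Call:
drive_tool([
  {"x": 0.04, "y": 0, "z": 0, "ax": 0, "ay": 0, "az": 0},
  {"x": 0.04, "y": 0, "z": 0, "ax": 0, "ay": 0, "az": 0},
])

```text
time: 14.48
tool_pos: [0.5542, -0.0359, 0.2114]
tool_rot: [0.705, -0.058, 0.704, 0.058]
contact_force: [-0.9, -0.1, -0.6]
gripper_width: 0.336
```

Call:
drive_tool([
  {"x": 0.05, "y": 0, "z": 0, "ax": 0, "ay": 0, "az": 0},
  {"x": 0.05, "y": 0, "z": 0, "ax": 0, "ay": 0, "az": 0},
  {"x": 0.05, "y": 0, "z": 0, "ax": 0, "ay": 0, "az": 0},
  {"x": 0.05, "y": 0, "z": 0, "ax": 0, "ay": 0, "az": 0},
  {"x": 0.05, "y": 0, "z": 0, "ax": 0, "ay": 0, "az": 0},
])

```text
time: 14.9
tool_pos: [0.5547, -0.0359, 0.2111]
tool_rot: [0.705, -0.058, 0.704, 0.058]
contact_force: [-1.6, 0.7, 6.9]
gripper_width: 0.338
```

Run:
```python
from h import *
show()
f=cams.grab_frame("side")["img"]; f2=cams.grab_frame("scene")["img"]; cv2.imwrite("pics/c20.png",cv2.resize(np.hstack([f[190:270,230:330],f2[180:260,240:340]]),None,fx=4,fy=4,interpolation=cv2.INTER_CUBIC))
show()
```

```text
t 14.90 pos [ 0.5547 -0.0359  0.2111] F [-1.5975  0.6903  6.8629] T [ 0.262   0.3853 -0.0231] w 0.338 j [-0.1987 -0.1004  1.7974  0.0002  1.4426 -1.9345]
[[ 0.002  -0.1643  0.9864]
 [-0.0002  0.9864  0.1643]
 [-1.     -0.0005  0.002 ]]
t 15.00 pos [ 0.5546 -0.0359  0.2111] F [-1.7162  0.3093  5.3841] T [0.2351 0.4072 0.0238] w 0.338 j [-0.1987 -0.1004  1.7974  0.0002  1.4427 -1.9345]
[[ 0.002  -0.1642  0.9864]
 [-0.0002  0.9864  0.1642]
 [-1.     -0.0005  0.002 ]]
```

View pics/c20.png

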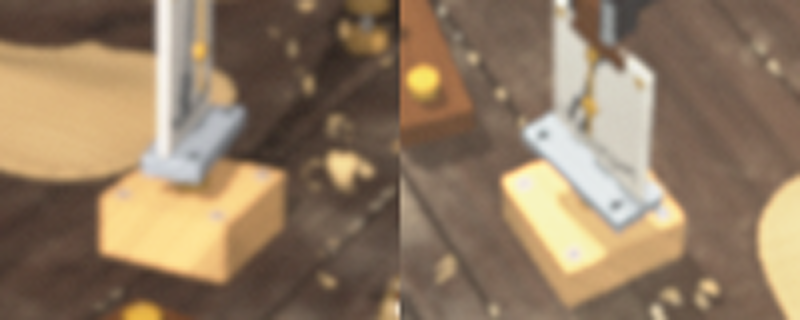

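Run:
```python
from h import *
f2=cams.grab_frame("scene")["img"]; cv2.imwrite("pics/c21.png",cv2.resize(f2[185:245,260:320],None,fx=10,fy=10,interpolation=cv2.INTER_CUBIC))
f2=cams.grab_frame("side")["img"]; cv2.imwrite("pics/c21s.png",cv2.resize(f2[200:260,250:310],None,fx=10,fy=10,interpolation=cv2.INTER_CUBIC))
print(sensors.state()["time"])
```

```text
15.1
```

View pics/c21.png

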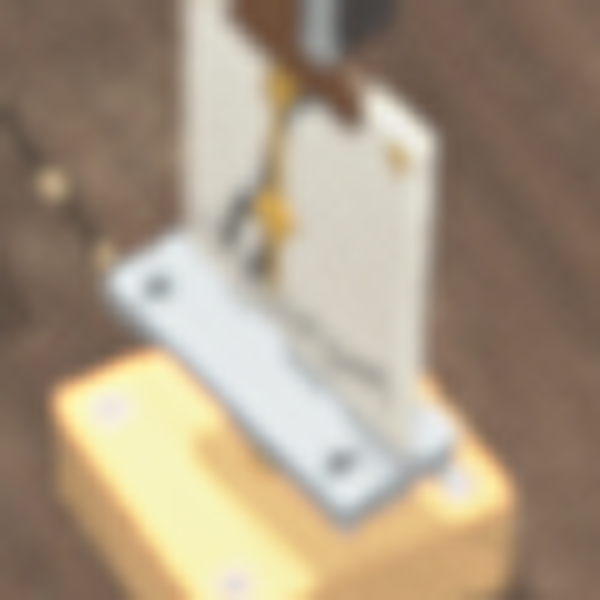

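View pics/c21s.png

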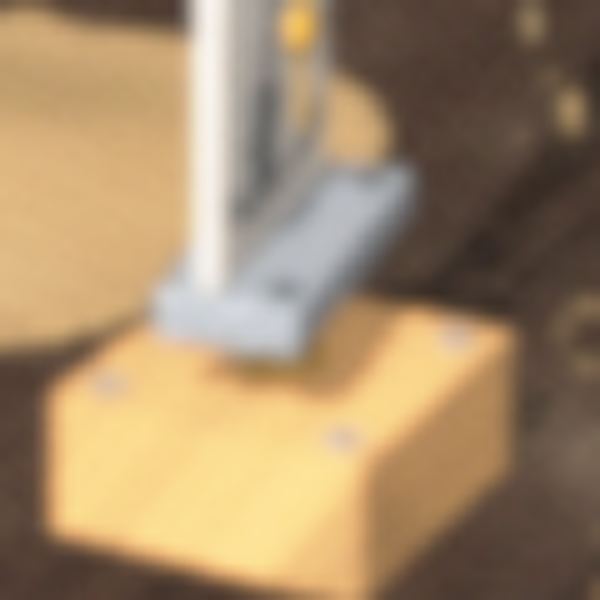

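Run:
```python
from h import *
a=onz("scene",(288,221.2),.08); b=onz("side",(278.6,223.5),.08)
print(a,b)
for p in [(105,285),(345,510),(455,440)]: print(onz("scene",(p[0]/10+260,p[1]/10+185),.08))
for p in [(160,295),(305,325),(412,170)]: print(onz("side",(p[0]/10+250,p[1]/10+200),.08))
# stud: visible underside in side and scene
print(onz("side",(268/10+250,372/10+200),.05))
```

```text
[ 0.5493 -0.0394  0.08  ] [ 0.5453 -0.028   0.08  ]
[0.5216 0.0063 0.08  ]
[ 0.5398 -0.0901  0.08  ]
[ 0.576 -0.084  0.08 ]
[0.5561 0.0201 0.08  ]
[0.5157 0.0181 0.08  ]
[ 0.5354 -0.0817  0.08  ]
[ 0.54   -0.0085  0.05  ]
```

Call:
drive_tool([
  {"x": 0, "y": 0.142, "z": 0, "ax": 0, "ay": 0, "az": -0.28},
  {"x": 0, "y": 0.284, "z": 0, "ax": 0, "ay": 0, "az": -0.56},
  {"x": 0.005, "y": 0.425, "z": 0, "ax": 0, "ay": 0, "az": -0.84},
  {"x": 0.015, "y": 0.567, "z": 0, "ax": 0, "ay": 0, "az": -1.12},
  {"x": 0.03, "y": 0.708, "z": 0, "ax": 0, "ay": 0, "az": -1.4},
])

```text
time: 15.52
tool_pos: [0.5517, -0.0182, 0.2102]
tool_rot: [0.708, -0.102, 0.699, 0.015]
contact_force: [-1.6, 0.8, 4.3]
gripper_width: 0.334
```

Run:
```python
from h import *
show()
```

```text
t 15.52 pos [ 0.5517 -0.0182  0.2102] F [-1.5626  0.7809  4.2873] T [ 0.2595  0.3655 -0.0334] w 0.334 j [-0.1075 -0.1218  1.8222 -0.1204  1.4069 -1.8255]
[[ 0.0223 -0.1627  0.9864]
 [-0.1216  0.9789  0.1642]
 [-0.9923 -0.1236  0.002 ]]
```

Call:
drive_tool([
  {"x": 0, "y": 0.142, "z": 0, "ax": 0, "ay": 0, "az": -0.28},
  {"x": 0, "y": 0.284, "z": 0, "ax": 0, "ay": 0, "az": -0.56},
  {"x": 0.005, "y": 0.425, "z": 0, "ax": 0, "ay": 0, "az": -0.84},
  {"x": 0.015, "y": 0.567, "z": 0, "ax": 0, "ay": 0, "az": -1.12},
  {"x": 0.03, "y": 0.708, "z": 0, "ax": 0, "ay": 0, "az": -1.4},
])

```text
time: 15.93
tool_pos: [0.5488, -0.0008, 0.2073]
tool_rot: [0.707, -0.144, 0.691, -0.029]
contact_force: [-1.2, 2.3, 5.9]
gripper_width: 0.34
```

Call:
drive_tool([
  {"x": 0, "y": 0, "z": 0, "ax": 0, "ay": 0, "az": 0},
  {"x": 0, "y": 0, "z": 0, "ax": 0, "ay": 0, "az": 0},
  {"x": 0, "y": 0, "z": 0, "ax": 0, "ay": 0, "az": 0},
  {"x": 0, "y": 0, "z": 0, "ax": 0, "ay": 0, "az": 0},
  {"x": 0, "y": 0, "z": 0, "ax": 0, "ay": 0, "az": 0},
])

```text
time: 16.35
tool_pos: [0.5488, -0.0009, 0.2073]
tool_rot: [0.707, -0.144, 0.692, -0.028]
contact_force: [-1.4, 2.1, 6.1]
gripper_width: 0.338
```

Call:
drive_tool([
  {"x": 0, "y": 0, "z": 0, "ax": 0, "ay": 0, "az": 0},
  {"x": 0, "y": 0, "z": 0, "ax": 0, "ay": 0, "az": 0},
  {"x": 0, "y": 0, "z": 0, "ax": 0, "ay": 0, "az": 0},
  {"x": 0, "y": 0, "z": 0, "ax": 0, "ay": 0, "az": 0},
  {"x": 0, "y": 0, "z": 0, "ax": 0, "ay": 0, "az": 0},
])

```text
time: 16.77
tool_pos: [0.5489, -0.0009, 0.2074]
tool_rot: [0.707, -0.144, 0.692, -0.028]
contact_force: [-1.6, 2.3, 5.3]
gripper_width: 0.34
```

Run:
```python
from h import *
show(); wshot("w22")
a=cv2.imread("pics/w22.png")[170:320,185:385]
cv2.imwrite("pics/c22w.png",cv2.resize(a,None,fx=4,fy=4,interpolation=cv2.INTER_CUBIC))
f=cams.grab_frame("side")["img"]; f2=cams.grab_frame("scene")["img"]; cv2.imwrite("pics/c22.png",cv2.resize(np.hstack([f[170:270,230:330],f2[160:260,240:340]]),None,fx=4,fy=4,interpolation=cv2.INTER_CUBIC))
show()
```

```text
t 16.77 pos [ 0.5489 -0.0009  0.2074] F [-1.6128  2.29    5.3185] T [ 0.2062  0.4541 -0.0833] w 0.340 j [-0.0157 -0.1263  1.8415 -0.2446  1.385  -1.7111]
[[ 0.0419 -0.159   0.9864]
 [-0.2387  0.9571  0.1645]
 [-0.9702 -0.2423  0.0022]]
t 16.92 pos [ 0.5489 -0.001   0.2073] F [-1.9653  2.459   5.7562] T [ 0.313   0.4356 -0.0274] w 0.337 j [-0.0157 -0.1263  1.8415 -0.2446  1.385  -1.7111]
[[ 0.0418 -0.1591  0.9864]
 [-0.2387  0.9571  0.1645]
 [-0.9702 -0.2423  0.002 ]]
```

View pics/c22w.png

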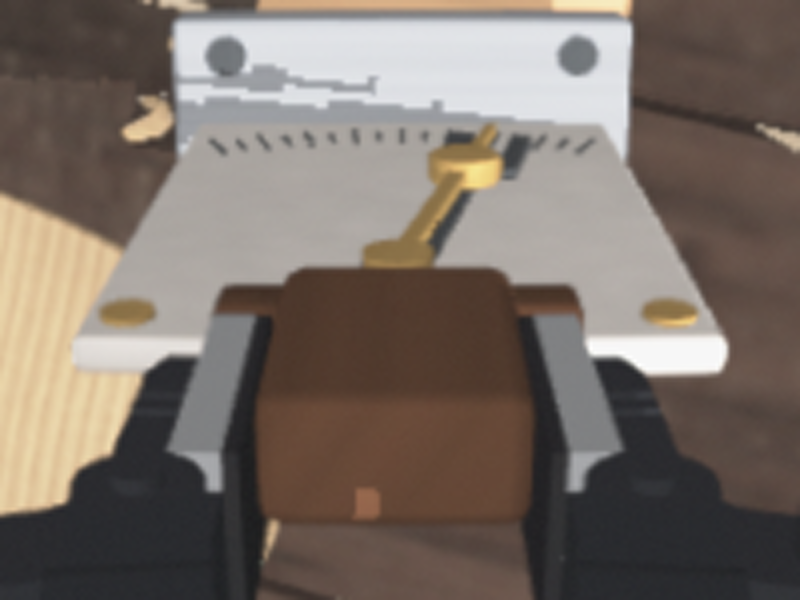

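View pics/c22.png

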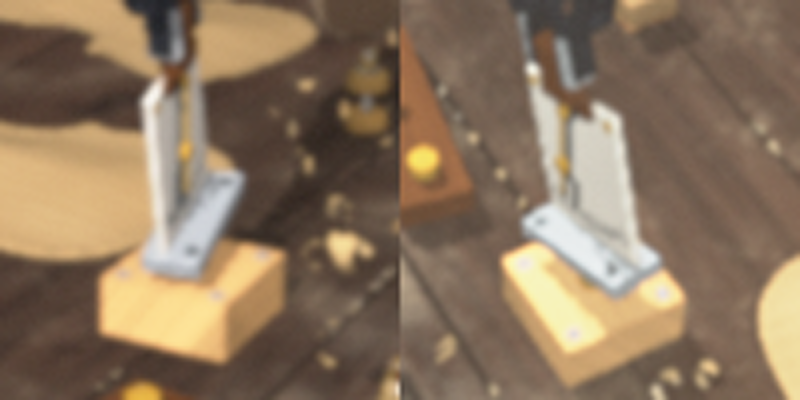

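Run:
```python
from h import *
a=cv2.imread("pics/w22.png")[190:245,265:335]; b=cv2.imread("pics/w16.png")[190:245,265:335]
cv2.imwrite("pics/c23.png",cv2.resize(np.vstack([a[:28],b[:28]]),None,fx=10,fy=10,interpolation=cv2.INTER_CUBIC))
```

```text
(no output)
```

View pics/c23.png

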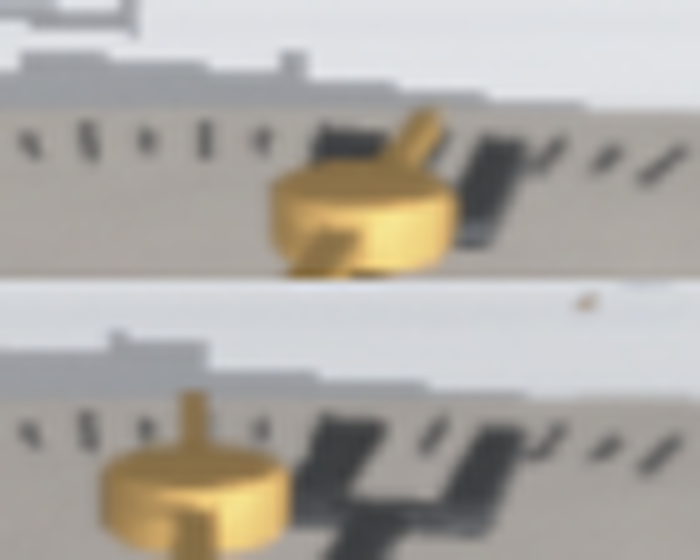

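Run:
```python
from h import *
s=sensors.state(); M=rot(s["tool_rot"])
o=s["tool_pos"]+M@np.array([.1452,-.002,-.0025]); print("gauge origin",o)
for c in [(.5525,-.0365,.066),(.5514,-.0365,.066),(.5534,-.0362,.066)]:
  d=M.T@(np.array(c)-o); print("crown in gauge x,y,z",d[2],d[1],-d[0])
# scene check: centre of sole top face from corners
import itertools
z=.08
for p in [(523,225),(612,297),(660,260)]:
  print((( p[0]-400)/4+240, p[1]/4+160), [proj("scene",o+M@np.array([-.014,y,x])) for y,x in [((.05),-.02),(-.05,-.02),(-.05,.02)]][[(523),(612),(660)].index(p[0])])
```

```text
gauge origin [ 0.5528 -0.0379  0.067 ]
crown in gauge x,y,z -4.50005469753235e-05 0.001656735218234801 -0.0005668122313471949
crown in gauge x,y,z -0.0011300210205507184 0.0018317064708271568 -0.0005208162240371527
crown in gauge x,y,z 0.0008920803592302747 0.0018006956507129912 -0.0005328303375564478
(270.75, 216.25) [270.9173 215.0154]
(293.0, 234.25) [293.954 231.668]
(305.0, 225.0) [306.0029 224.0478]
```

All consistent: crown within about 2 mm of mid-sole, contact about 9 N, pointer between the prongs. Handing in.

Run:
```python
from plant import workorder
print(workorder.job_done())
```

```text
the job is handed in; nothing more can be done
None
```

I planted the domed stud in the block's hole and released it. I then gripped the gauge, set it level on the stud's crown, rocked it about 14° sideways, and handed the job in while still holding it there. It reported no verdict, and about 17 s of the 58 s had passed.

My last checks, all by measurement or estimate:

- **Pointer:** In the wrist camera the tip stood between the two prongs, roughly 0.5–0.8 mm from the middle (limit 4 mm). It showed no visible swing after nearly 1 s of holding still.
- **Contact force:** About 9 N on the crown, taken as the difference from the hanging weight of the gauge (limits 0.3 to 25 N).
- **Crown position:** About 2 mm from the middle of the sole, from arm position and grip offset, with the scene camera agreeing to within a few mm.
- **Fore-aft lean:** About 0.002 rad. The TCP position was steady to 0.1 mm over the last 0.6 s.
- **Other objects:** I never touched the fork, the flat studs or the bystanders. The last pictures show no change to those still in view, but I did not measure them again at the end.

Two checks disagreed:

- **Side camera:** Before the rocking, it put the gauge up to 1 cm off along the sole, against about 3 mm from the scene camera. Its view there is grazing, so I trusted the scene camera and the arm position.
- **Wrist camera:** It showed a bias of about 2–3 mm against the other two cameras, which I allowed for.

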